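Unpack the lens drying case into the stand's drawer

TASK

Put the near-vision set away: squeeze the two teal snap tabs of the white drying case inward and, holding them in, lift the cover off and set it down flat and right way up on the shelf clear of the case. Put every lens from the case, and the brass prism that lies on the shelf, into the open drawer, then slide the drawer fully shut; leave the black cover paddle and the steel trial frame where they are.

Things in the scene. Friction and masses are not known exactly. Their poses are not given: they have to be found in the camera images.
- case_floor (a point): White drying case with dark floor, fixed; outside 118 (x) by 256 (y) by 40 mm high, walls and floor 5 mm. Point: centre of the inner floor, 5 mm above the shelf. Lenses lie in a row along y about 60 mm apart, handles to +x. At the middle of each long side a steel keeper 40 mm long in y stands to 56 mm above the shelf, its 4 mm lip reaching in to x = +-50 mm.
- cover_grip (a point): White vented cover, 118 (x) by 256 mm (y), 13 mm high with its skirt, notched at the keepers, 0.2 to 0.28 kg. Point: between the two teal tabs' pads, 30 mm above the skirt's underside (62 mm above the shelf in the case, 30 mm when set down flat). Pads' outer faces at x = +-24 mm (48 mm over both, 28 mm squeezed home), reaching 11 mm below to 16 mm above this point. z up.
- tab_far_pad (a point): Outer face of the upright pad of the snap tab on the cover's +x side, where a finger presses inward. Pad 24 mm wide (y), 5 mm thick; clear from 16 mm below this point (top of the tab's bar) to 10 mm above it. Moves with the tab.
- tab_near_pad (a point): Outer face of the upright pad of the snap tab on the cover's -x side, where a finger presses inward. Pad 24 mm wide (y), 5 mm thick; clear from 16 mm below this point (top of the tab's bar) to 10 mm above it. Moves with the tab.
- tab_far (a joint): Travel (m) of the teal snap tab on the cover's +x side: 0 sprung out, grows as pressed toward the cover's middle, stop at 0.010. Spring 2.5 N at 0, 7.5 N at the stop; springs back when let go. Its bar reaches 7 mm under the case's keeper lip: with both tabs in by 8 mm or more the cover lifts straight off.
- tab_near (a joint): Travel (m) of the teal snap tab on the cover's -x side: 0 sprung out, grows as pressed toward the cover's middle, stop at 0.010. Spring 2.5 N at 0, 7.5 N at the stop; springs back when let go. Its bar reaches 7 mm under the case's keeper lip: with both tabs in by 8 mm or more the cover lifts straight off.
- lens_a_grip (a point): Chrome-rimmed lens, blue glass and handle band, or absent. 92 mm long, 45 g, flat on the case floor. This point: the grip on its black handle, 6 mm above the underside, near the centre of mass. Handle 12 mm wide and thick, x = -16 to +34 mm; rim disc 44 mm across, 8 mm thick, centre at x = -36 mm. x runs along the handle away from the disc, z up.
- lens_b_grip (a point): Chrome-rimmed lens, amber glass and handle band, or absent. 92 mm long, 45 g, flat on the case floor. This point: the grip on its black handle, 6 mm above the underside, near the centre of mass. Handle 12 mm wide and thick, x = -16 to +34 mm; rim disc 44 mm across, 8 mm thick, centre at x = -36 mm. x runs along the handle away from the disc, z up.
- lens_c_grip (a point): Chrome-rimmed lens, green glass and handle band, or absent. 92 mm long, 45 g, flat on the case floor. This point: the grip on its black handle, 6 mm above the underside, near the centre of mass. Handle 12 mm wide and thick, x = -16 to +34 mm; rim disc 44 mm across, 8 mm thick, centre at x = -36 mm. x runs along the handle away from the disc, z up.
- lens_d_grip (a point): Chrome-rimmed lens, pink glass and handle band, or absent. 92 mm long, 45 g, flat on the case floor. This point: the grip on its black handle, 6 mm above the underside, near the centre of mass. Handle 12 mm wide and thick, x = -16 to +34 mm; rim disc 44 mm across, 8 mm thick, centre at x = -36 mm. x runs along the handle away from the disc, z up.
- prism_center (a point): Brass prism block with pale glass on top, 70 by 30 by 24 mm (x, y, z), 0.11 to 0.23 kg, lying on the shelf. This point is its centre, 12 mm above its underside; x along its length.
- drawer_floor (a point): Drawer of the white and grey unit (unit top 100 mm above the shelf). Point: on its inner floor at the foot of the front wall, mid-width, 22 mm above the shelf; moves with it. Inside 175 (x) by 298 mm (y), walls rise 56 mm above the floor. x points into the unit, z up. Open by q, the part not under the unit's top runs from x = 0 to x = q - 6 mm.
- drawer_handle (a point): Centre of the drawer's steel bar handle, 11 mm thick, 120 mm long along y, 35 mm off the grey drawer front, 62 mm above the shelf. Moves with the drawer.
- drawer (a joint): How far the drawer is open, m: 0 shut, up to 0.15. It slides out toward the robot (its own -x), about 1 N of friction, and stays where left.
- paddle: Bystander: black acrylic cover paddle lying on the shelf, 173 mm long, 6 mm thick. Origin at its middle; disc toward -x.
- trial_frame: Bystander: steel trial frame lying on the shelf, 142 mm wide (y), about 120 mm deep, 12 mm thick. Origin between its two rings, side arms to +x. The shelf between the case and the robot is free but for the prism.
- lamp_switch: Bystander: beige rocker switch of the near lamp, fixed, 60 by 90 by 30 mm high. Origin at the centre of its underside.
There are look-alikes about, which are no part of the job. Of the things like the part that bears prism_center, leave any that is red; of the rest the larger one is meant.

How it is judged:
On the way, in this order (a step that is already met when the one before it is completed fails the run):
1. both snap tabs are held pressed in while the cover is lifted clear of the keepers (value of joint each of tab_far, tab_near above 0.007 m and z of cover_grip in the frame of case_floor above 0.08 m), for 0.2 s.
2. every lens and the prism are in the drawer (x of lens_a_grip in the frame of drawer_floor between 0 and 0.175 m and y of lens_a_grip in the frame of drawer_floor between -0.155 and 0.155 m and z of lens_a_grip in the frame of drawer_floor between 0 and 0.05 m and x of lens_b_grip in the frame of drawer_floor between 0 and 0.175 m and y of lens_b_grip in the frame of drawer_floor between -0.155 and 0.155 m and z of lens_b_grip in the frame of drawer_floor between 0 and 0.05 m and x of lens_c_grip in the frame of drawer_floor between 0 and 0.175 m and y of lens_c_grip in the frame of drawer_floor between -0.155 and 0.155 m and z of lens_c_grip in the frame of drawer_floor between 0 and 0.05 m and x of lens_d_grip in the frame of drawer_floor between 0 and 0.175 m and y of lens_d_grip in the frame of drawer_floor between -0.155 and 0.155 m and z of lens_d_grip in the frame of drawer_floor between 0 and 0.05 m and x of prism_center in the frame of drawer_floor between 0 and 0.175 m and y of prism_center in the frame of drawer_floor between -0.155 and 0.155 m and z of prism_center in the frame of drawer_floor between 0 and 0.05 m), for 0.2 s.
At the end, for the whole second after the job is handed in: Every lens present and the prism lie in the drawer below its rim, the drawer is shut to within 6 mm, the cover lies flat on the shelf right way up (tilt under 0.1 rad, its grip point 24 to 36 mm above the shelf) (all of step 2 and value of joint drawer below 0.006 m and height (world z) of cover_grip between 0.024 and 0.036 m and angle between cover_grip's own z axis and vertical below 0.1 rad); the robot touches nothing.
It fails at once if the cover paddle or the trial frame is moved more than 25 mm (distance of any of paddle, trial_frame from where it was at the start of the episode above 0.025 m).
Of lens_a, lens_b, lens_c, lens_d only 2 to 4 are there at a start; the rules pass over those that are not, and their reading is None.
At some moment in a run one of prism may be knocked a few centimetres aside while the robot is not near it.
Once in a run the grip may slacken for a moment while it holds something.
It also fails if it takes over 210 s, if anything falls off the work surface, if the arm or the gripper's body presses on something with over 40 N, if the wrist force passes 120 N, or if a joint passes its speed limit or range.

ROBOT

A 6-joint arm with a two-finger parallel gripper is mounted at the origin on the work surface. World frame = base frame: x ahead of the robot, y to its left, z up, the work surface at z = 0. Lengths are in m, angles in rad, forces in N, time in s.
With the tool pointing down it reaches from about 0.375 to 0.9 m from the base axis. Payload 3.1 kg.
Tool frame: the origin (TCP) lies between the finger pads; the fingertips stand 25 mm ahead of it and the grasp point (between the pads) lies 6 mm ahead of it; x points along the fingers, y is the direction in which the jaws open and shut, and the axes are right-handed (so a half turn about x gives the same grasp; the last joint's range is limited). The gripper opens to 85 mm and grips with 20 to 120 N. Pads are 22 mm wide; open, the fingers measure 114 mm over their backs; the gripper's body (76 mm by 85 mm) begins 54 mm behind the grasp point. The pads swing forward as they close: fully open they stand 13 mm farther back than shut.
Start: joints at [0.978, 0.527, 1.433, -0, 1.181, -0.178], TCP at [0.252, 0.572, 0.256] pointing down, gripper open.
Joint ranges: [-3.08, 3.08], [-0.75, 2.2], [0.22, 2.44], [-1.43, 4.57], [0, 2.65], [-2.85, 2.85]. Speed limits (rad/s): [2.79, 2.79, 3.14, 3.14, 3.14, 3.14].

INTERFACE

Orientations are given as a unit quaternion [x, y, z, w].
In Python, from station import manip, viewer, workorder gives the robot as it stands.
- The arm moves only by the shell command python3 -m crank 'ROWS' [FORCE]. ROWS is JSON, one flat list of numbers, 5 for each row, row after row: the opening, from 0 (shut) to 1 (fully open), then the shift along the world's x, y, z in mm, then the turn about the world's z in rad. A call has 1 to 10 rows; each row is the pose to reach, as a shift and turn from the pose commanded when the call began; what a row does not reach only later rows make up. A row lasts 1/8 s, in which the tool goes at most 62.5 mm and 10.7 degrees, less where a joint would pass 70% of its speed; a pose out of reach is approached as far as the arm can. A call with a gripper value outside its range is refused whole. The fingers move at their own pace and stop on an object; FORCE is the grip in N (left out, the last holds). Time passes only in rows, so rows that repeat a pose let the fingers close. It gives the time, the measured TCP pose, the force and the opening at its end, in the units of the state.
- manip.sense(): the state, without advancing time (a new reading comes with each control period).
- viewer.snapshot(name): name is "side" or "top" or "wrist"; returns a dict with "img" (480x640x3 uint8, red, green, blue), "range_z" (480x640 float32, m along the optical axis (not along the pixel's ray), 0 where there is no reading), "fx", "fy", "cx", "cy" (pixels), "origin" and "attitude" of the camera in the world. Camera axes: x right, y down, z forward; pixel columns grow to the right and rows downward; lengths in m; the calibration is good to about 2 mm. A picture is of the moment at which its call begins.
- workorder.sign_off(): hands the job in, once; it reports no verdict.
The state is a dict: "t": time; "q": joint angles; "qd": joint speeds; "tau": joint torques, N m; "tcp_pos": TCP position; "tool_rot": TCP orientation; "force": force on the tool from outside, world axes, zero at the start; "ft_torque": the same for the moment, N m; "finger_gap": opening from 0.0 (shut) to 1.0 (fully open).
Only numpy, scipy, OpenCV 4.12 (cv2) and the standard library are available. Lean on these libraries where they do the work, as an engineer would, in place of code of your own. Each camera call takes 0.05 s, during which the arm holds its last target.

## Working session

There is one attempt and no reset: what is moved stays moved. The work goes in short steps, Python scripts to look and compute and a shell command to move; the robot and the scene stay as the last step left them, time stands still between calls to the robot, and variables do not carry over. Pictures are saved under pics/ and viewed, and the job is handed in when it is done.

```bash
ls; mkdir -p pics; cat > h.py <<'E'
import numpy as np, cv2
from station import manip, viewer, workorder
from scipy.spatial.transform import Rotation as R
def snap(n,f):
    s=viewer.snapshot(n); cv2.imwrite('pics/'+f,s['img'][:,:,::-1]); np.savez('last_%s.npz'%n,**{k:np.array(v) for k,v in s.items()}); return s
def rot(s):
    a=np.array(s['attitude']); return a if a.shape==(3,3) else R.from_quat(a).as_matrix()
def cloud(s):
    v,u=np.mgrid[:480,:640]; z=s['range_z']
    p=np.stack([(u-s['cx'])/s['fx']*z,(v-s['cy'])/s['fy']*z,z],-1)
    return p@rot(s).T+np.array(s['origin'])
def ray(s,u,v,h):
    d=rot(s)@np.array([(u-s['cx'])/s['fx'],(v-s['cy'])/s['fy'],1]); o=np.array(s['origin'])
    return o+d*(h-o[2])/d[2]
def load(n): return dict(np.load('last_%s.npz'%n))
E
python3 - <<'E'
from h import *
for n in ['side','top','wrist']:
    s=snap(n,n+'0.png'); print(n,s['origin'],s['attitude'],s['fx'])
print(manip.sense())
E
```

```text
pics
side [ 0.29363341 -0.88259504  0.79279881] [ 0.8811893  -0.13266739  0.07245916 -0.44794469] 556.6319900827299
top [0.32961418 0.05736852 1.3095053 ] [ 0.70860611 -0.6990216   0.06985659 -0.06607758] 471.46230139446214
wrist [0.1782794  0.60227693 0.37359587] [0.8273314  0.53941485 0.08488374 0.13171606] 350.80523147536036
{'t': 0.15, 'q': array([ 9.77490132e-01,  5.28303208e-01,  1.43358333e+00,  5.63585146e-05,
        1.18141192e+00, -1.78511126e-01]), 'qd': array([-6.54466575e-05, -2.29231745e-03, -4.12136371e-03,  9.64119445e-04,
       -4.41133505e-04, -1.08358120e-03]), 'tau': array([-3.42126668e-04, -4.42744374e+01, -1.78275651e+01, -3.45565841e-04,
        5.64846108e-03, -2.17693605e-05]), 'tcp_pos': array([0.25156148, 0.57159716, 0.25553515]), 'tool_rot': array([ 0.14505868,  0.69219583, -0.14616229,  0.69170767]), 'force': array([-0.36525584, -0.62875548,  0.05859533]), 'ft_torque': array([ 0.01588011,  0.06717487, -0.02652108]), 'finger_gap': 1.0014844845669084}
```

View pics/top0.png

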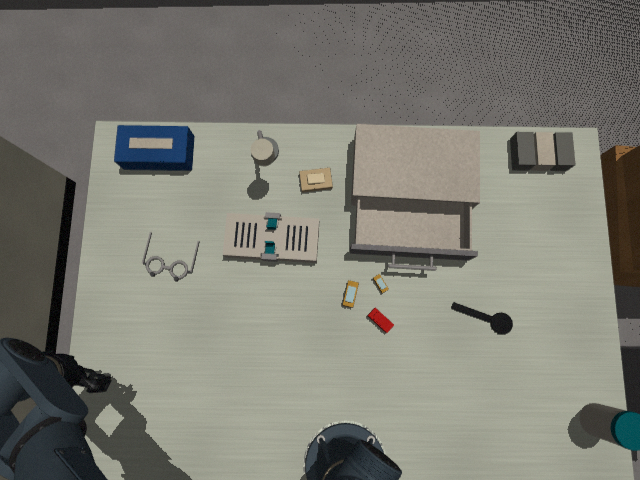

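View pics/side0.png

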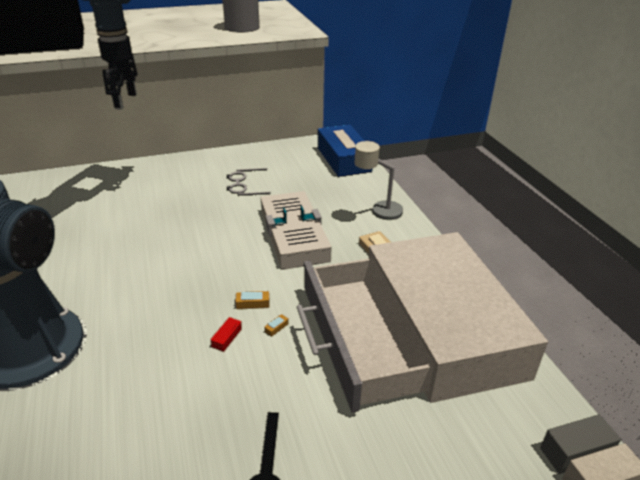

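View pics/wrist0.png

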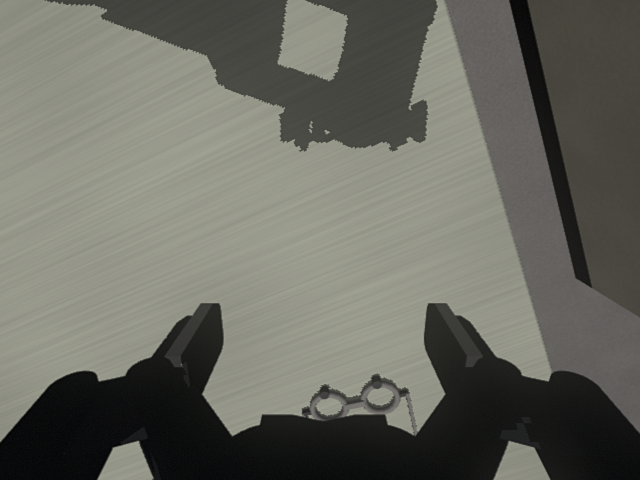

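The top view shows the white case at about (270,238) with teal tabs at (272,222) and (270,247). The larger brass prism is at (350,294), with a smaller one at (380,283) and the red decoy at (380,320). The drawer is open at (413,225) with its handle at (411,268), the trial frame is at (172,262) and the paddle at (485,318).

```bash
python3 - <<'E'
from h import *
for n in ['top','side']:
    s=load(n); P=cloud(s); im=s['img']; hsv=cv2.cvtColor(im,cv2.COLOR_RGB2HSV)
    teal=cv2.inRange(hsv,(82,120,60),(98,255,255)); br=cv2.inRange(hsv,(12,140,120),(28,255,255))
    for nm,m in [('teal',teal),('brass',br)]:
        k,l,st,c=cv2.connectedComponentsWithStats(m)
        for i in range(1,k):
            if st[i,4]<12: continue
            q=P[l==i]; q=q[(q[:,2]<.2)]
            if len(q): print(n,nm,c[i].round(1),st[i,4],q.mean(0).round(4),q.min(0).round(3),q.max(0).round(3))
s=load('top');P=cloud(s)
for u,v in [(228,250),(226,214),(319,219),(317,262),(354,210),(470,250),(350,252),(476,256),(388,268),(434,270),(411,269),(410,250),(410,225),(360,198),(479,200),(356,127)]: print(u,v,P[v,u].round(4))
# prism outlines
hsv=cv2.cvtColor(s['img'],cv2.COLOR_RGB2HSV)
for x0,x1 in [(335,366),(366,395)]:
    m=((P[...,2]>.012)&(P[...,2]<.06)); m[:,:x0]=0;m[:,x1:]=0;m[:275]=0;m[308:]=0
    q=P[m&(P[...,2]>.018)][:,:2]; print(cv2.minAreaRect((q*1000).astype(np.float32)), P[m][:,2].max())
E
```

```text
top teal [271.7 222.5] 72 [0.6301 0.2055 0.054 ] [0.614 0.195 0.043] [0.642 0.217 0.08 ]
top teal [268.8 241.5] 15 [0.5728 0.2088 0.0763] [0.571 0.197 0.073] [0.575 0.219 0.079]
top teal [269.8 249.4] 58 [0.5563 0.2087 0.0489] [0.546 0.198 0.044] [0.569 0.222 0.056]
top teal [628.6 430.2] 791 [ 0.1228 -0.6506  0.159 ] [ 0.079 -0.679  0.151] [ 0.163 -0.618  0.165]
top brass [621.5 150.7] 124 [ 1.0514 -1.0916 -0.4193] [ 1.01  -1.141 -0.43 ] [ 1.074 -1.063 -0.41 ]
top brass [376.6 277.1] 22 [ 0.4888 -0.0844  0.0163] [ 0.48  -0.094  0.011] [ 0.495 -0.077  0.02 ]
top brass [352.3 283.6] 48 [ 0.4693 -0.0168  0.0227] [ 0.46  -0.03   0.017] [ 0.477 -0.002  0.029]
top brass [384.  289.5] 19 [ 0.455  -0.1046  0.0155] [ 0.448 -0.113  0.012] [ 0.461 -0.094  0.021]
top brass [347.7 303.4] 44 [ 0.4151 -0.0046  0.0231] [ 0.408 -0.019  0.018] [0.43  0.008 0.03 ]
side teal [308.2 216.2] 44 [0.6293 0.2039 0.051 ] [0.616 0.191 0.048] [0.642 0.216 0.061]
side teal [278.7 220.2] 36 [0.5562 0.2085 0.0503] [0.547 0.198 0.047] [0.567 0.219 0.054]
side brass [252.9 297.8] 128 [ 0.4412 -0.0189  0.0238] [ 0.40
[... 241 characters left out ...]
47]
317 262 [ 5.312e-01  8.100e-02 -5.000e-04]
354 210 [ 0.6841 -0.0228 -0.0022]
470 250 [ 0.558  -0.3282  0.0731]
350 252 [ 0.5549 -0.0098  0.0339]
476 256 [ 0.5393 -0.3385  0.0885]
388 268 [ 0.5171 -0.1186 -0.0016]
434 270 [ 0.5038 -0.232   0.0659]
411 269 [ 0.5159 -0.184  -0.0065]
410 250 [ 0.5535 -0.1656  0.0853]
410 225 [ 0.6368 -0.179   0.02  ]
360 198 [ 0.7132 -0.0383  0.0212]
479 200 [ 0.6895 -0.3506  0.0981]
356 127 [ 0.8951 -0.0219  0.0936]
((441.86431884765625, -11.504310607910156), (30.10689926147461, 69.71504974365234), 77.21873474121094) 0.03015830901894856
((471.5066223144531, -94.62733459472656), (48.44361877441406, 19.354042053222656), 33.33993148803711) 0.022465052409891495
```

```bash
python3 - <<'E'
from h import *
s=load('top'); cv2.imwrite('pics/case0.png',cv2.resize(s['img'][195:280,210:335,::-1],None,fx=6,fy=6,interpolation=cv2.INTER_CUBIC))
cv2.imwrite('pics/dr0.png',cv2.resize(s['img'][185:310,330:490,::-1],None,fx=5,fy=4.8,interpolation=cv2.INTER_CUBIC)[:600])
E
```

```text
(no output)
```

View pics/case0.png

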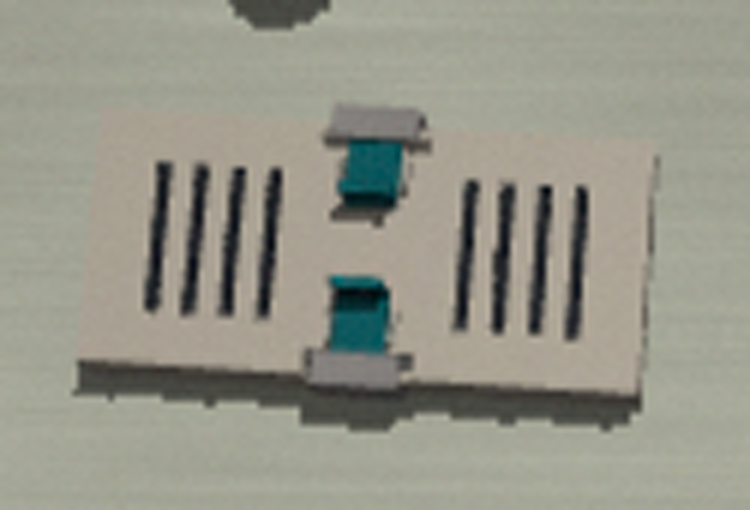

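View pics/dr0.png

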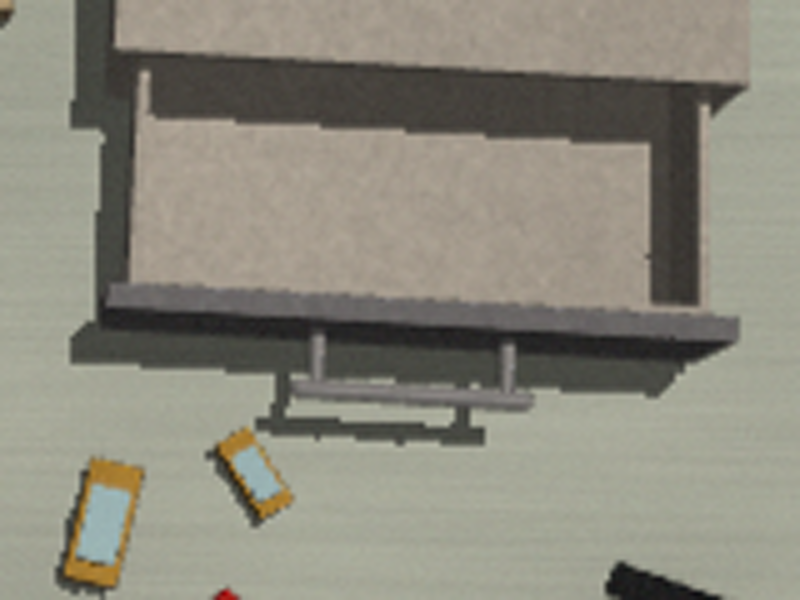

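```bash
python3 - <<'E'
from h import *
for n in ['top','side']:
    s=load(n);P=cloud(s);Z=P[...,2]
    # cover/case top
    m=(abs(Z-.0475)<.008)&(P[...,0]>.5)&(P[...,0]<.7)&(P[...,1]>.05)&(P[...,1]<.36)
    print(n,m.sum(),np.median(Z[m]),cv2.minAreaRect((P[m][:,:2]*1000).astype(np.float32)))
    m=(Z>.07)&(Z<.09)&(P[...,0]>.5)&(P[...,0]<.7)&(P[...,1]>.15)&(P[...,1]<.25); print('pads',P[m].round(3).tolist())
    # handle
    m=(Z>.05)&(Z<.075)&(P[...,0]>.46)&(P[...,0]<.525)&(P[...,1]>-.3)&(P[...,1]<-.1)
    q=P[m]; print('handle',len(q),q.mean(0),q.min(0),q.max(0),np.polyfit(q[:,1],q[:,0],1))
    m=(abs(Z-.1)<.01)&(P[...,0]>.6)&(P[...,0]<1)&(P[...,1]<.02)&(P[...,1]>-.4)
    print('unit',cv2.minAreaRect((P[m][:,:2]*1000).astype(np.float32)))
    m=(Z>.072)&(Z<.095)&(P[...,0]>.5)&(P[...,0]<.575)&(P[...,1]<.02)&(P[...,1]>-.4);q=P[m]
    print('front',len(q),np.polyfit(q[:,1],q[:,0],1),q.min(0),q.max(0))
    m=(abs(Z-.022)<.008)&(P[...,0]>.56)&(P[...,0]<.75)&(P[...,1]<-.02)&(P[...,1]>-.34);q=P[m]; print('dfloor',q.min(0),q.max(0),np.median(q[:,2]))
E
```

```text
top 3727 0.0441802928096966 ((593.6616821289062, 208.62388610839844), (256.9357604980469, 130.49652099609375), 87.19847869873047)
pads [[0.618, 0.218, 0.076], [0.619, 0.216, 0.073], [0.618, 0.213, 0.076], [0.618, 0.21, 0.077], [0.616, 0.218, 0.074], [0.615, 0.215, 0.076], [0.616, 0.213, 0.074], [0.616, 0.21, 0.074], [0.615, 0.207, 0.077], [0.614, 0.204, 0.08], [0.614, 0.201, 0.08], [0.616, 0.199, 0.074], [0.616, 0.197, 0.073], [0.613, 0.218, 0.073], [0.613, 0.216, 0.072], [0.614, 0.211, 0.071], [0.614, 0.208, 0.071], [0.613, 0.205, 0.074], [0.612, 0.201, 0.08], [0.613, 0.199, 0.073], [0.612, 0.196, 0.08], [0.574, 0.219, 0.077], [0.574, 0.216, 0.077], [0.574, 0.214, 0.076], [0.574, 0.211, 0.075], [0.574, 0.208, 0.076], [0.574, 0.206, 0.076], [0.575, 0.203, 0.075], [0.575, 0.201, 0.075], [0.57, 0.218, 0.081], [0.572, 0.217, 0.073], [0.571, 0.213, 0.078], [0.572, 0.209, 0.074], [0.571, 0.206, 0.078], [0.572, 0.203, 0.076], [0.571, 0.2, 0.078], [0.571, 0.197, 0.079], [0.569, 0.219, 0.075], [0.569, 0.217, 0.072], [0.569, 0.214, 0.075], [0.57, 0.212, 0.071], [0.569, 0.208, 0.075], [0.57, 0
[... 1399 characters left out ...]
81], [0.571, 0.195, 0.079], [0.612, 0.197, 0.07], [0.613, 0.195, 0.071], [0.568, 0.203, 0.072], [0.57, 0.198, 0.075], [0.571, 0.195, 0.076], [0.566, 0.195, 0.074], [0.568, 0.194, 0.075], [0.572, 0.198, 0.071], [0.571, 0.195, 0.071]]
handle 358 [ 0.51010675 -0.18180153  0.06597124] [ 0.50167105 -0.24005264  0.05812836] [ 0.52466216 -0.11081172  0.07181338] [0.03054384 0.51565966]
unit ((791.308349609375, -186.3716583251953), (345.3974304199219, 208.72389221191406), 87.4781265258789)
front 1671 [0.03846308 0.55944009] [ 0.53704618 -0.34467601  0.07205249] [ 0.57496793 -0.00823538  0.09197531]
dfloor [ 0.56005697 -0.33922092  0.01468717] [ 0.72988199 -0.02434613  0.02994788] 0.02243824680609574
```

```bash
python3 - <<'E'
from h import *
for n in ['top','side']:
    s=load(n);P=cloud(s);d=P-[.2516,.5716,.2555]
    m=(np.linalg.norm(d[...,:2],axis=-1)<.09)&(abs(d[...,2])<.06)
    q=d[m]; print(n,m.sum(),q.min(0),q.max(0), np.sort(q[:,2])[:12].round(3))
    m=(P[...,1]>.36)&(P[...,1]<.62)&(P[...,0]>.45)&(P[...,0]<.68)&(P[...,2]>.006)&(P[...,2]<.03); print('frame',P[m].min(0),P[m].max(0))
q=R.from_quat(manip.sense()['tool_rot']).as_matrix(); print(q.round(3)); print('yaw',R.from_matrix(q@R.from_euler('y',90,degrees=True).as_matrix().T).as_euler('zyx'))
E
```

```text
top 268 [-0.0407435  -0.07362256 -0.01260336] [0.04013844 0.0621891  0.05980611] [-0.013 -0.01  -0.01  -0.01  -0.009 -0.008 -0.006 -0.005 -0.004 -0.004
 -0.004 -0.003]
frame [0.46447178 0.36033374 0.00600863] [0.6582523  0.59941188 0.0161643 ]
side 614 [-0.04339102 -0.07459405 -0.01288479] [0.03774635 0.06838221 0.059761  ] [-0.013 -0.012 -0.012 -0.012 -0.012 -0.011 -0.011 -0.011 -0.01  -0.01
 -0.01  -0.009]
frame [0.47191036 0.41124276 0.00603892] [0.60596912 0.57102743 0.0148079 ]
[[-0.001  0.403  0.915]
 [-0.001  0.915 -0.403]
 [-1.    -0.002 -0.   ]]
yaw [-0.41481582  0.00099696 -0.00138513]
```

```bash
python3 -m crank '[0.72,100,-100,0,-0.15, 0.72,140,-146,0,-0.3, 0.72,175,-182,0,-0.45, 0.72,205,-219,0,-0.6, 0.72,240,-255,0,-0.75, 0.72,275,-292,-20,-0.9, 0.72,310,-330,-40,-1.05, 0.72,341,-365,-60,-1.2, 0.72,341,-365,-60,-1.2, 0.72,341,-365,-60,-1.2]' 60; python3 - <<'E'
from h import *
s=snap('wrist','w1.png'); print(s['origin'],s['attitude'])
E
```

```text
t: 1.4
tcp_pos: [0.5926, 0.2065, 0.1956]
tool_rot: [-0.511, -0.489, 0.512, -0.488]
force: [-0.6, 0.7, -0.7]
finger_gap: 0.717
[0.59552968 0.28431031 0.31372399] [ 0.98743399 -0.02240046 -0.00409393  0.1563828 ]
```

View pics/w1.png

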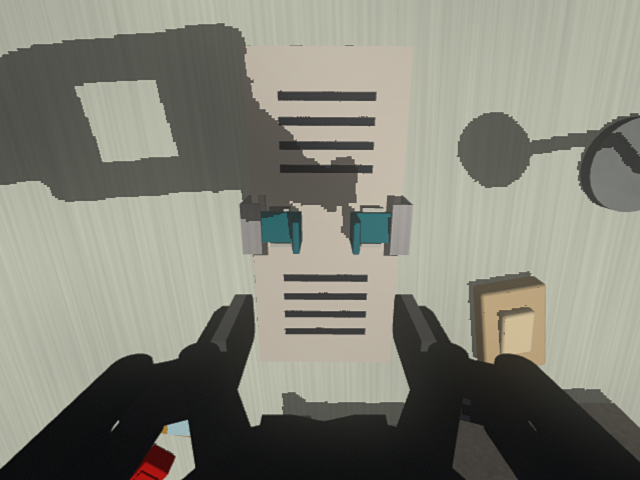

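```bash
python3 - <<'E'
from h import *
s=load('wrist'); P=cloud(s); hsv=cv2.cvtColor(s['img'],cv2.COLOR_RGB2HSV)
m=cv2.inRange(hsv,(82,100,40),(98,255,255))
k,l,st,c=cv2.connectedComponentsWithStats(m)
for i in range(1,k):
    if st[i,4]<30: continue
    q=P[l==i]; t=q[q[:,2]>.06]; print(c[i],st[i],q.mean(0).round(4),q.min(0).round(4),q.max(0).round(4))
    t=q[q[:,2]>.074]
    if len(t)>10: print(' padtop',t.mean(0),t.min(0),t.max(0),cv2.minAreaRect((t[:,:2]*1000).astype(np.float32)))
E
```

```text
[275.55352113 228.49295775] [262 213  30  29 710] [0.5547 0.2086 0.0525] [0.5432 0.1972 0.0488] [0.5955 0.2843 0.3137]
[370.68878049 229.23414634] [ 353  213   38   41 1025] [0.6281 0.2062 0.0572] [0.5955 0.1929 0.0486] [0.6438 0.2843 0.3137]
 padtop [0.61459254 0.20858923 0.08427899] [0.59552968 0.19500808 0.07636039] [0.61800118 0.28431031 0.31372399] ((608.658203125, 240.31214904785156), (9.100103378295898, 91.3781509399414), 10.927329063415527)
[295.47567568 236.8       ] [292 222   7  31 185] [0.5723 0.2097 0.0792] [0.5697 0.1974 0.0764] [0.5955 0.2843 0.3137]
 padtop [0.57233933 0.20965715 0.07922577] [0.5696972  0.19735339 0.0764336 ] [0.59552968 0.28431031 0.31372399] ((580.5169677734375, 241.71902465820312), (89.9808120727539, 7.813683032989502), 75.54622650146484)
```

The wrist view shows the tabs at (275,228) and (371,229), centred between the jaws and square to them. I'm going down.

```bash
python3 -m crank '[0.72,1,1,-50,0, 0.72,1,1,-90,0, 0.72,1,1,-105,0, 0.72,1,1,-116,0, 0.72,1,1,-116,0]'; python3 - <<'E'
from h import *
snap('wrist','w2.png');s=snap('side','s2.png');cv2.imwrite('pics/s2c.png',cv2.resize(s['img'][130:290,210:400,::-1],None,fx=4,fy=3.7))
E
```

```text
t: 2.08
tcp_pos: [0.594, 0.2086, 0.0809]
tool_rot: [0.511, 0.489, -0.51, 0.489]
force: [0.3, 0.1, -0.3]
finger_gap: 0.718
```

View pics/w2.png

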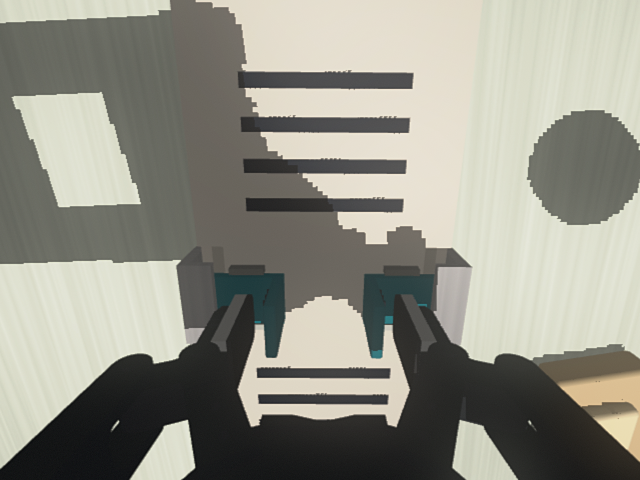

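View pics/s2c.png

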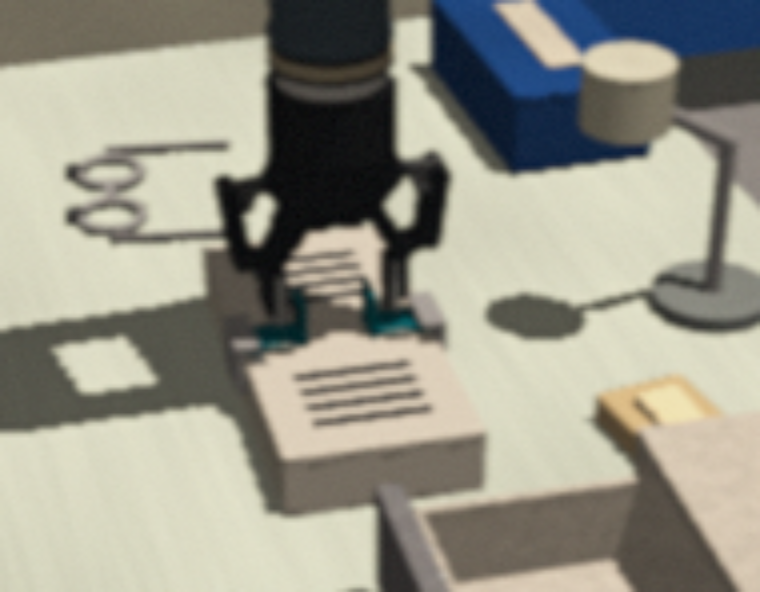

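The wrist view shows the teal pads at about (270,310) and (378,310), between the open fingers. I'm closing.

```bash
python3 -m crank '[0.2,0,0,0,0, 0.2,0,0,0,0, 0.2,0,0,0,0, 0.2,0,0,0,0, 0.2,0,0,0,0, 0.2,0,0,0,0]' 60; python3 - <<'E'
from h import *
snap('wrist','w3.png')
E
```

```text
t: 2.92
tcp_pos: [0.5949, 0.2081, 0.0831]
tool_rot: [0.512, 0.488, -0.51, 0.489]
force: [-0.7, 0.0, 11.1]
finger_gap: 0.289
```

View pics/w3.png

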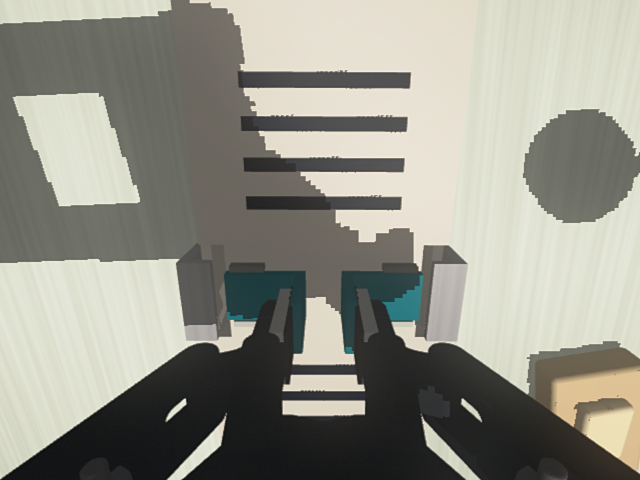

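The tabs are squeezed home (gap 0.289). I'm lifting.

```bash
python3 -m crank '[0.2,0,0,8,0, 0.2,0,0,20,0, 0.2,0,0,40,0, 0.2,0,0,60,0, 0.2,0,0,70,0, 0.2,0,0,70,0, 0.2,0,0,70,0]' 80; python3 - <<'E'
from h import *
snap('wrist','w4.png');s=snap('side','s4.png');cv2.imwrite('pics/s4c.png',cv2.resize(s['img'][130:290,210:400,::-1],None,fx=4,fy=3.7))
E
```

```text
t: 3.85
tcp_pos: [0.5932, 0.2079, 0.1495]
tool_rot: [-0.51, -0.489, 0.511, -0.489]
force: [-0.5, -0.4, -1.6]
finger_gap: 0.276
```

View pics/s4c.png

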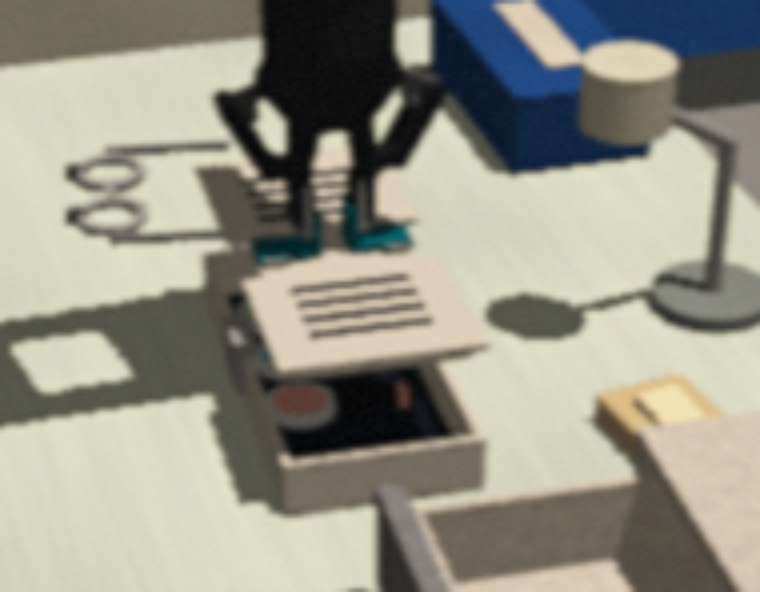

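View pics/w4.png

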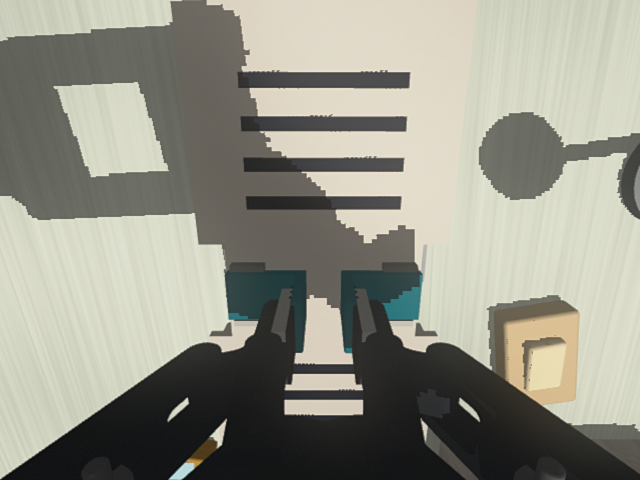

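The cover is clear of the case with both tabs held in. I'm carrying it toward the robot and lowering it.

```bash
python3 -m crank '[0.2,-40,3,0,0, 0.2,-90,6,0,0, 0.2,-140,9,0,0, 0.2,-163,12,0,0, 0.2,-163,12,-30,0, 0.2,-163,12,-60,0, 0.2,-163,12,-80,0, 0.2,-163,12,-90,0, 0.2,-163,12,-95,0, 0.2,-163,12,-95,0]'; python3 - <<'E'
from h import *
s=snap('side','s5.png');cv2.imwrite('pics/s5c.png',cv2.resize(s['img'][130:330,160:400,::-1],None,fx=3.2,fy=3))
E
```

```text
t: 5.2
tcp_pos: [0.4311, 0.22, 0.0554]
tool_rot: [0.511, 0.489, -0.511, 0.489]
force: [0.5, -0.0, -2.3]
finger_gap: 0.274
```

View pics/s5c.png

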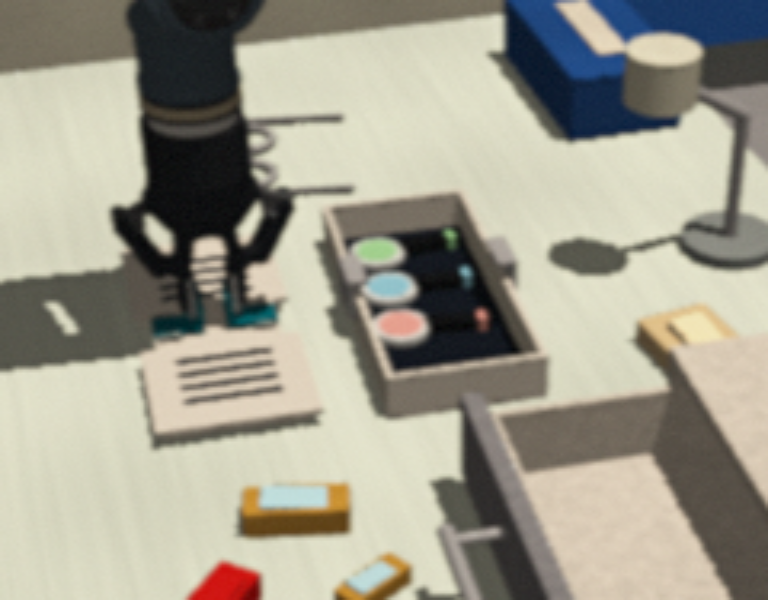

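Three lenses (green, blue, pink) are in the case, and the cover hangs just above the shelf. I'm lowering the rest of the way and letting go.

```bash
python3 -m crank '[0.2,0,0,-3,0, 0.2,0,0,-5,0, 0.2,0,0,-5,0]'; python3 -m crank '[0.72,0,0,0,0, 0.72,0,0,0,0, 0.72,0,0,0,0, 0.72,0,0,0,0, 0.72,0,0,20,0, 0.72,0,0,60,0, 0.72,0,0,110,0, 0.72,60,-60,150,0, 0.72,120,-120,150,0]';  python3 - <<'E'
from h import *
s=snap('top','t6.png');w=snap('side','s6.png');cv2.imwrite('pics/s6c.png',cv2.resize(w['img'][130:330,160:400,::-1],None,fx=3.2,fy=3))
cv2.imwrite('pics/t6c.png',cv2.resize(s['img'][195:335,210:400,::-1],None,fx=4,fy=4))
E
```

```text
t: 5.62
tcp_pos: [0.4312, 0.2201, 0.0515]
tool_rot: [0.511, 0.489, -0.51, 0.489]
force: [-1.0, -0.4, 6.6]
finger_gap: 0.276
t: 6.75
tcp_pos: [0.5162, 0.1361, 0.1968]
tool_rot: [0.512, 0.489, -0.509, 0.491]
force: [0.9, 1.0, -1.2]
finger_gap: 0.721
```

View pics/s6c.png

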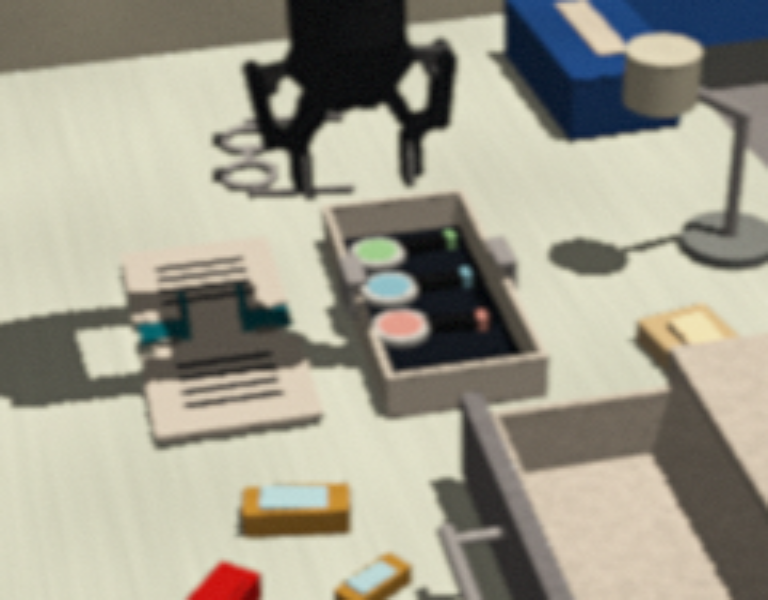

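View pics/t6c.png

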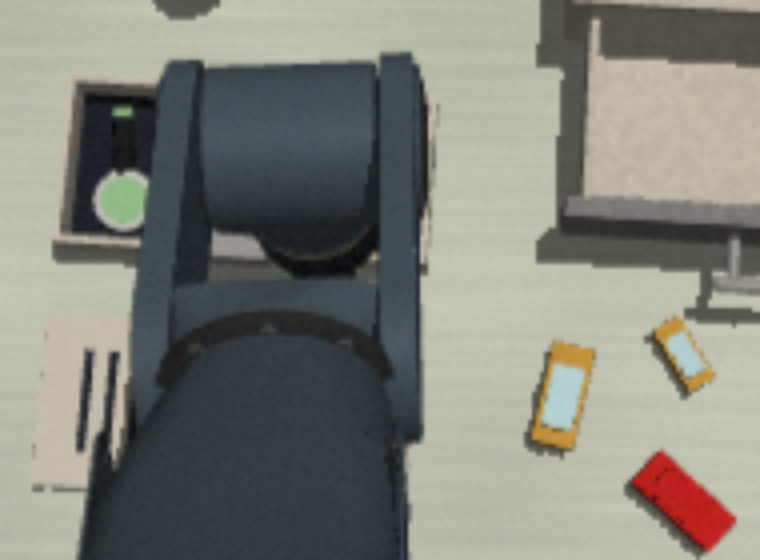

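```bash
python3 -m crank '[0.72,-20,-20,0,0.17, 0.72,-40,-40,0,0.35, 0.72,-60,-60,0,0.52, 0.72,-80,-80,0,0.7, 0.72,-95,-95,0,0.88, 0.72,-110,-112,0,1.05, 0.72,-110,-112,0,1.22, 0.72,-110,-112,0,1.393, 0.72,-110,-112,0,1.393, 0.72,-110,-112,0,1.393]'; python3 - <<'E'
from h import *
s=snap('wrist','w7.png'); P=cloud(s)
d=manip.sense(); M=R.from_quat(d['tool_rot']).as_matrix(); print('yaw',np.arctan2(-M[0,1],M[1,1]),d['tcp_pos'])
hsv=cv2.cvtColor(s['img'],cv2.COLOR_RGB2HSV); m=cv2.inRange(hsv,(10,130,80),(28,255,255)); 
m=cv2.morphologyEx(m,cv2.MORPH_CLOSE,np.ones((25,25)))
k,l,st,c=cv2.connectedComponentsWithStats(m)
for i in range(1,k):
    if st[i,4]<200: continue
    q=P[(l==i)&(P[...,2]>.012)&(P[...,2]<.04)]; print(c[i],st[i,:4],np.median(q[:,2]),cv2.minAreaRect((q[q[:,2]>.02][:,:2]*1000).astype(np.float32)) if (q[:,2]>.02).sum()>9 else '')
E
```

```text
t: 8.1
tcp_pos: [0.4043, 0.0244, 0.1941]
tool_rot: [0.079, 0.703, -0.079, 0.702]
force: [0.5, 0.3, -0.3]
finger_gap: 0.717
yaw -0.22348262387210358 [0.40446023 0.02435569 0.19418112]
[294.32017544 269.04210526] [277 233  34  72] 0.02451402610846873 ((441.4044189453125, -12.405815124511719), (28.87401580810547, 69.05756378173828), 76.96553802490234)
[205.54635762 300.77152318] [192 291  31  18] 0.017963559141755292 ((457.25592041015625, -98.84419250488281), (11.28713607788086, 7.295203685760498), 77.09368133544922)
```

View pics/w7.png

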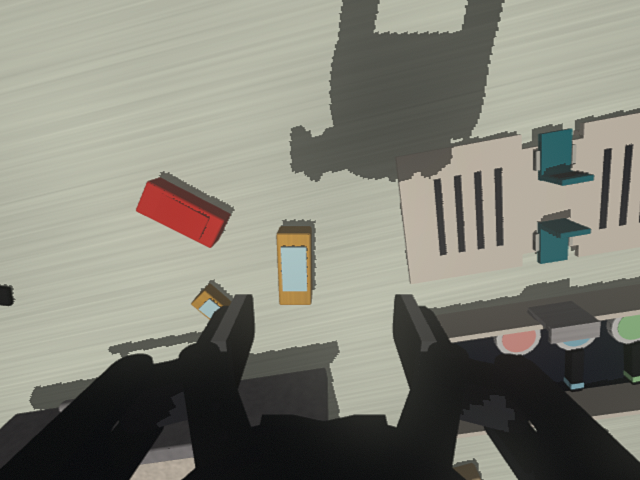

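The larger brass prism is at (294,269), aligned with the tool. I'm picking it up.

```bash
python3 -m crank '[0.72,37,-37,-20,0, 0.72,37,-37,-80,0, 0.72,37,-37,-130,0, 0.72,37,-37,-155,0, 0.72,37,-37,-167,0, 0.72,37,-37,-167,0, 0.1,37,-37,-167,0, 0.1,37,-37,-167,0, 0.1,37,-37,-167,0, 0.1,37,-37,-167,0]' 60;  python3 -m crank '[0.1,0,0,0,0, 0.1,0,0,0,0, 0.1,0,0,30,0, 0.1,0,0,70,0, 0.1,0,0,110,0, 0.1,0,0,140,0, 0.1,0,0,140,0]'; python3 - <<'E'
from h import *
snap('wrist','w8.png'); snap('side','s8.png')
E
```

```text
t: 9.4
tcp_pos: [0.4424, -0.013, 0.0286]
tool_rot: [0.078, 0.702, -0.078, 0.704]
force: [-0.2, 1.1, 6.2]
finger_gap: 0.334
t: 10.28
tcp_pos: [0.4429, -0.0131, 0.1696]
tool_rot: [0.078, 0.701, -0.079, 0.705]
force: [0.1, -0.7, -1.7]
finger_gap: 0.336
```

View pics/w8.png

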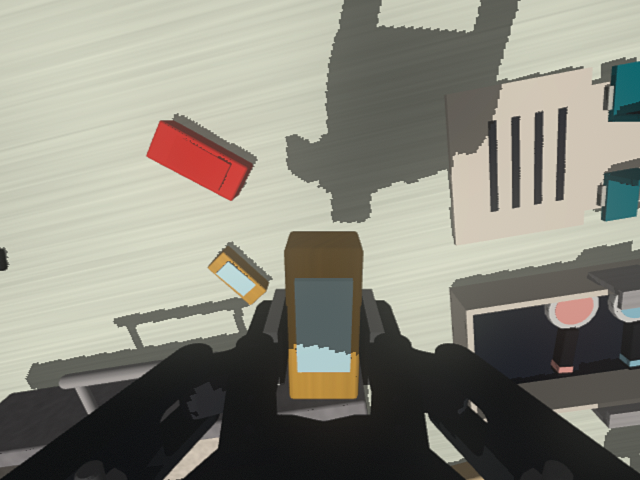

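The prism is held. I'm moving it over the drawer.

```bash
python3 -m crank '[0.1,30,-44,0,0.03, 0.1,60,-87,0,0.06, 0.1,90,-130,0,0.09, 0.1,121,-174,0,0.12, 0.1,152,-218,0,0.15, 0.1,182,-262,0,0.18, 0.1,182,-262,0,0.18, 0.1,182,-262,0,0.18]'; python3 - <<'E'
from h import *
snap('wrist','w9.png'); snap('side','s9.png')
E
```

```text
t: 11.38
tcp_pos: [0.6219, -0.2738, 0.1644]
tool_rot: [0.016, 0.709, -0.014, 0.705]
force: [0.9, 0.5, -2.7]
finger_gap: 0.334
```

View pics/w9.png

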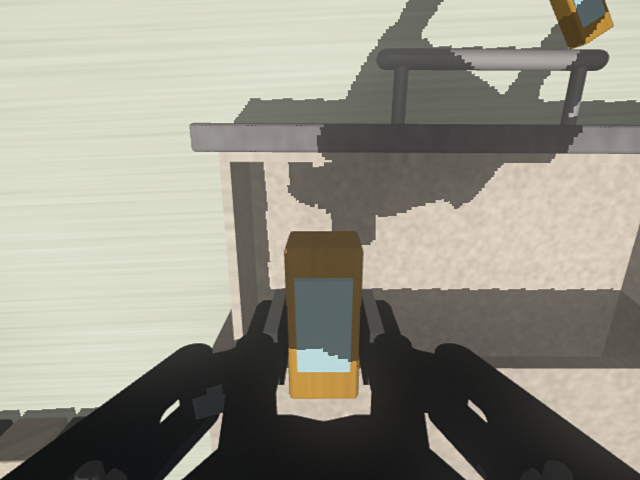

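View pics/s9.png

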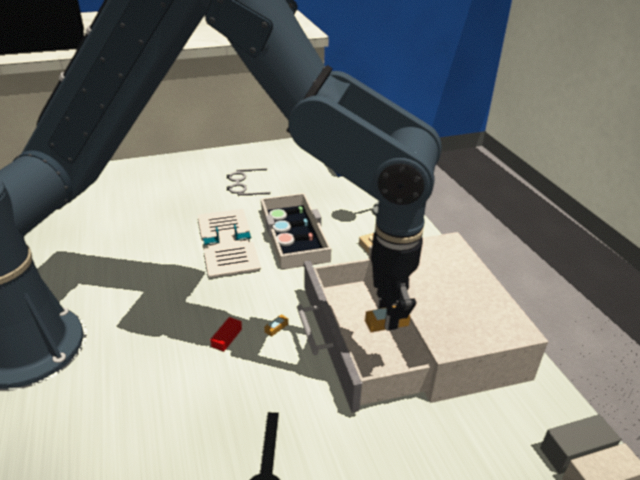

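```bash
python3 - <<'E'
from h import *
s=load('wrist');P=cloud(s)
for u,v in [(550,110),(550,127),(550,148),(550,158),(550,170),(550,280),(550,300),(550,360),(550,372),(480,372),(480,200),(225,180),(235,180),(262,200),(272,200),(215,137),(233,300)]: print(u,v,P[v,u].round(4))
E
```

```text
550 110 [ 0.539  -0.0993  0.0011]
550 127 [ 0.5486 -0.1516  0.0886]
550 148 [ 0.5596 -0.1494  0.0877]
550 158 [ 0.566  -0.1426  0.0782]
550 170 [ 0.5811 -0.1059  0.0224]
550 280 [ 0.6708 -0.0914  0.0212]
550 300 [ 0.6886 -0.0894  0.0223]
550 360 [ 0.6916 -0.1329  0.0937]
550 372 [ 0.6952 -0.1365  0.1005]
480 372 [ 0.6111 -0.2303  0.1999]
480 200 [ 0.6012 -0.1557  0.023 ]
225 180 [ 0.5703 -0.3298  0.0785]
235 180 [ 0.5718 -0.3264  0.0694]
262 200 [ 0.5941 -0.3197  0.0227]
272 200 [ 0.5947 -0.3124  0.0213]
215 137 [ 0.546  -0.3295  0.0882]
233 300 [ 0.6478 -0.3346  0.0785]
```

```bash
python3 -m crank '[0.1,0,0,-50,0, 0.1,0,0,-90,0, 0.1,0,0,-108,0, 0.1,0,0,-108,0, 0.5,0,0,-108,0, 0.5,0,0,-108,0, 0.5,0,0,-108,0, 0.5,0,0,-60,0, 0.5,0,0,0,0, 0.5,0,0,0,0]'; python3 - <<'E'
from h import *
s=snap('wrist','w10.png')
E
```

```text
t: 12.72
tcp_pos: [0.6273, -0.2771, 0.1744]
tool_rot: [0.012, 0.703, -0.017, 0.711]
force: [0.1, 1.1, 0.2]
finger_gap: 0.504
```

View pics/w10.png

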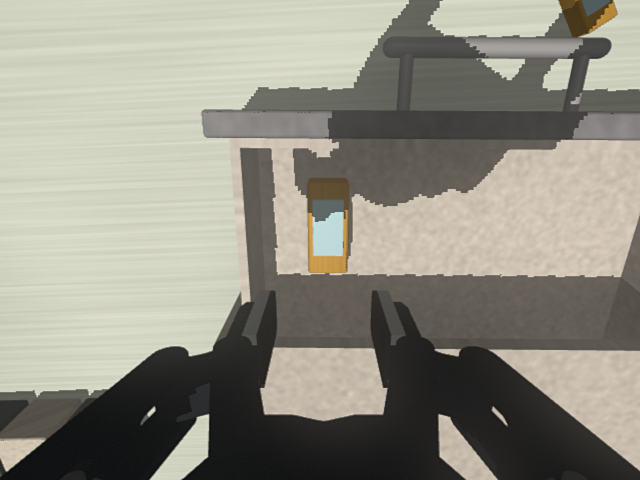

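The prism lies in the drawer at (328,225). Next, the lenses.

```bash
python3 - <<'E'
from h import *
s=snap('top','t11.png'); P=cloud(s); hsv=cv2.cvtColor(s['img'],cv2.COLOR_RGB2HSV)
cv2.imwrite('pics/t11c.png',cv2.resize(s['img'][195:335,210:400,::-1],None,fx=4,fy=4))
m=cv2.inRange(hsv,(0,60,80),(179,255,255)); m[:205]=0;m[262:]=0;m[:,:220]=0;m[:,322:]=0
k,l,st,c=cv2.connectedComponentsWithStats(m)
for i in range(1,k):
    if st[i,4]>2: print(c[i].round(1),st[i,4],np.median(hsv[l==i],0),ray(s,*c[i],.011).round(4), ray(s,*c[i],.017).round(4))
E
```

```text
[240.2 222.4] 11 [ 54.  66. 169.] [0.6397 0.2998 0.011 ] [0.6382 0.2987 0.017 ]
[261.9 224.1] 14 [ 95.  68. 185.] [0.6356 0.2384 0.011 ] [0.6342 0.2376 0.017 ]
[284.2 226.9] 14 [  4.5  82.  163. ] [0.6284 0.175  0.011 ] [0.6271 0.1745 0.017 ]
[240.4 244.5] 89 [ 54.  69. 204.] [0.576 0.296 0.011] [0.5748 0.2949 0.017 ]
[260.2 246.3] 87 [ 96.  68. 203.] [0.5716 0.2405 0.011 ] [0.5705 0.2396 0.017 ]
[279.9 248.7] 98 [  4.  81. 225.] [0.5655 0.1851 0.011 ] [0.5645 0.1845 0.017 ]
```

View pics/t11c.png

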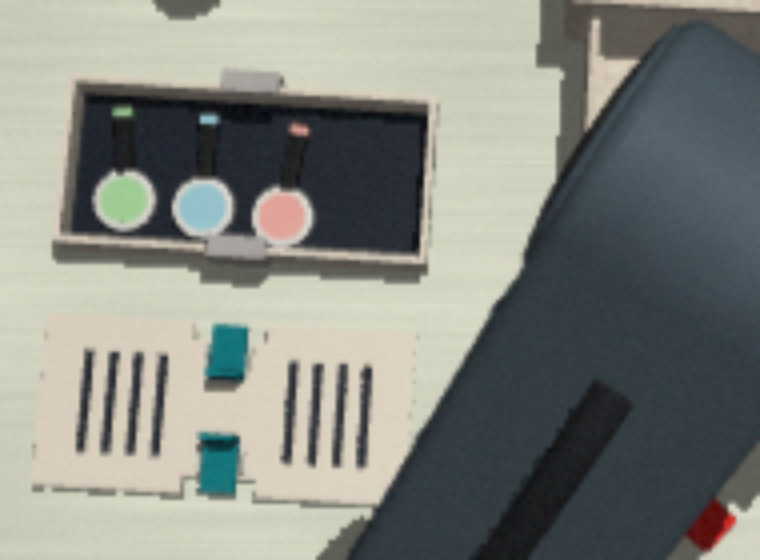

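Three lenses lie in the case: green at (240,244), blue at (260,246) and pink at (280,249). I'll do pink first.

```bash
python3 -m crank '[0.45,-3,55,0,-0.02, 0.45,-6,112,0,-0.04, 0.45,-9,170,0,-0.06, 0.45,-12,228,0,-0.08, 0.45,-15,286,0,-0.1, 0.45,-18,344,0,-0.11, 0.45,-21,400,0,-0.12, 0.45,-24,456,0,-0.125, 0.45,-24,456,0,-0.125, 0.45,-24,456,0,-0.125]'; cat > lens.py <<'E'
from h import *
import sys
s=snap('wrist',sys.argv[1]); P=cloud(s)
d=manip.sense(); M=R.from_quat(d['tool_rot']).as_matrix(); print('yaw',np.arctan2(-M[0,1],M[1,1]),d['tcp_pos'])
hsv=cv2.cvtColor(s['img'],cv2.COLOR_RGB2HSV)
for nm,lo,hi in [('green',45,65),('blue',90,105),('pink',0,9)]:
    m=cv2.inRange(hsv,(lo,50,60),(hi,255,255))&((P[...,2]<.03)&(P[...,0]>.54)&(P[...,0]<.66)&(P[...,1]>.09)&(P[...,1]<.34)).astype(np.uint8)*255
    k,l,st,c=cv2.connectedComponentsWithStats(m); o=sorted([(st[i,4],i) for i in range(1,k)])[::-1][:2]
    if len(o)<2: print(nm,'?',o); continue
    a=ray(s,*c[o[0][1]],.012)[:2]; b=ray(s,*c[o[1][1]],.017)[:2]; v=b-a; 
    print(nm,o,c[o[0][1]].round(),c[o[1][1]].round(),'disc',a.round(4),'band',b.round(4),'len',np.linalg.norm(v).round(4),'yaw',np.arctan2(v[1],v[0]).round(3),'grip',(a+.038*v/np.linalg.norm(v)).round(4))
E
python3 lens.py w12.png
```

```text
t: 14.08
tcp_pos: [0.5987, 0.1809, 0.1659]
tool_rot: [0.058, 0.706, -0.059, 0.704]
force: [0.2, 0.0, -0.7]
finger_gap: 0.446
yaw -0.1673359418901063 [0.59915036 0.18014631 0.16619002]
green [(np.int32(1414), 1), (np.int32(167), 2)] [467. 175.] [474. 251.] disc [0.5753 0.2955] band [0.6371 0.2969] len 0.0618 yaw 0.022 grip [0.6133 0.2964]
blue [(np.int32(1380), 1), (np.int32(158), 115)] [394. 181.] [399. 258.] disc [0.5707 0.2399] band [0.6325 0.2364] len 0.0619 yaw -0.056 grip [0.6086 0.2378]
pink [(np.int32(1385), 1), (np.int32(134), 2)] [322. 186.] [322. 263.] disc [0.5647 0.1837] band [0.6262 0.1735] len 0.0624 yaw -0.166 grip [0.6022 0.1775]
```

View pics/w12.png

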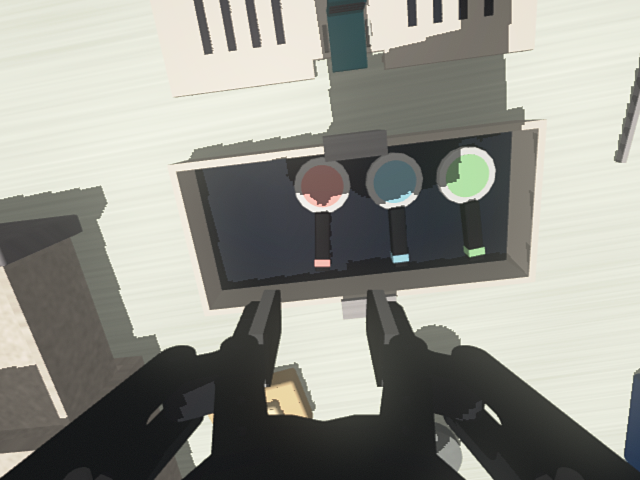

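```bash
python3 -m crank '[0.45,0,0,-50,0, 0.45,0,0,-80,0, 0.45,0,0,-80,0, 0.45,0,0,-80,0]'
```

```text
t: 14.62
tcp_pos: [0.6007, 0.18, 0.0881]
tool_rot: [0.06, 0.704, -0.059, 0.705]
force: [-0.0, 0.1, 1.4]
finger_gap: 0.443
```

```bash
python3 -m crank '[0.45,2,-2,-25,0, 0.45,2,-2,-45,0, 0.45,2,-2,-55,0, 0.45,2,-2,-55,0, 0.05,2,-2,-55,0, 0.05,2,-2,-55,0, 0.05,2,-2,-55,0, 0.05,2,-2,-55,0, 0.05,2,-2,-55,0]' 50; python3 - <<'E'
from h import *
s=snap('wrist','w13.png')
E
```

```text
t: 15.75
tcp_pos: [0.6023, 0.1793, 0.0332]
tool_rot: [0.059, 0.704, -0.059, 0.705]
force: [-0.7, 0.4, 7.2]
finger_gap: 0.122
```

View pics/w13.png

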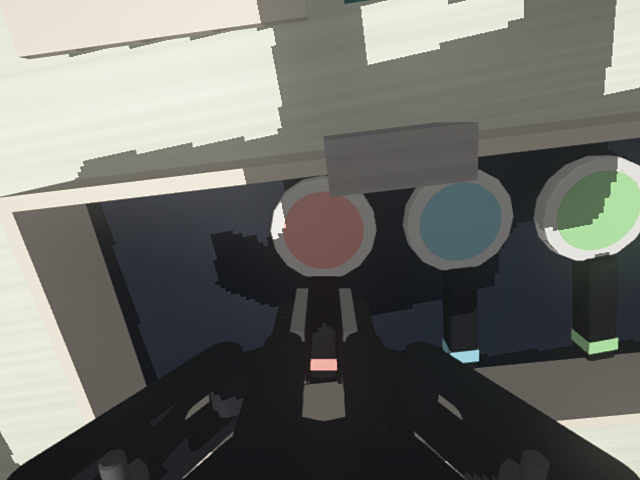

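The pink handle is held at (323,330). I'm lifting it, nudged +x to clear the keeper lip.

```bash
python3 -m crank '[0.05,4,-2,5,0, 0.05,4,-6,20,0, 0.05,4,-8,60,0, 0.05,4,-8,110,0, 0.05,4,-8,130,0, 0.05,4,-8,130,0]'; python3 - <<'E'
from h import *
s=snap('wrist','w14.png')
E
```

```text
t: 16.55
tcp_pos: [0.6069, 0.171, 0.1649]
tool_rot: [0.059, 0.703, -0.059, 0.706]
force: [-0.2, -0.1, -0.8]
finger_gap: 0.121
```

View pics/w14.png

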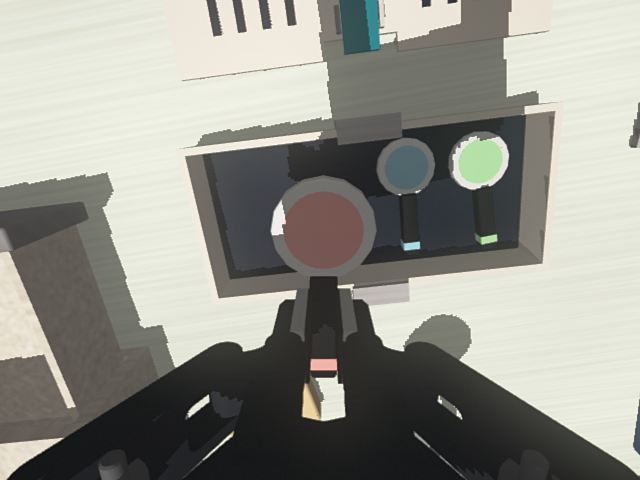

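```bash
python3 -m crank '[0.05,3,-50,0,0.02, 0.05,6,-105,0,0.04, 0.05,9,-160,0,0.06, 0.05,12,-215,0,0.08, 0.05,15,-270,0,0.1, 0.05,20,-325,0,0.125, 0.05,25,-381,0,0.125, 0.05,25,-381,0,0.125, 0.05,25,-381,0,0.125, 0.05,25,-381,-40,0.125]'; python3 - <<'E'
from h import *
s=snap('wrist','w15.png')
E
```

```text
t: 17.85
tcp_pos: [0.6326, -0.2093, 0.1243]
tool_rot: [0.013, 0.705, -0.015, 0.709]
force: [0.6, -0.6, -0.9]
finger_gap: 0.122
```

View pics/w15.png

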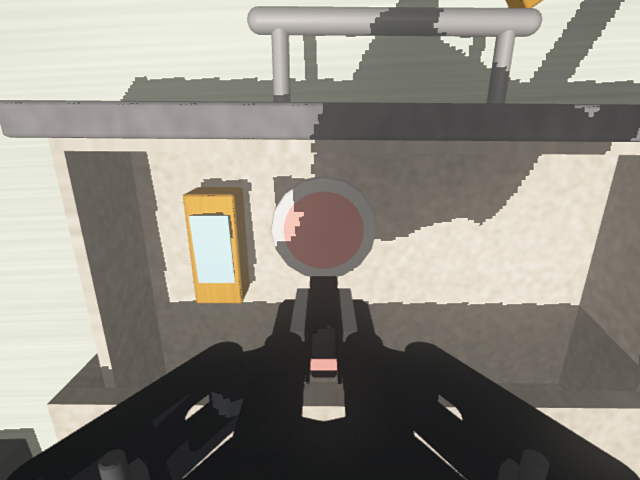

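The pink lens is over the drawer, clear of the prism and the front wall. I'm lowering it and releasing.

```bash
python3 -m crank '[0.05,0,0,-40,0, 0.05,0,0,-68,0, 0.05,0,0,-68,0, 0.35,0,0,-68,0, 0.35,0,0,-68,0, 0.35,0,0,-50,0, 0.35,0,0,0,0, 0.35,0,0,50,0, 0.35,0,0,50,0, 0.35,0,0,50,0]'; python3 - <<'E'
from h import *
s=snap('wrist','w16.png')
E
```

```text
t: 19.15
tcp_pos: [0.6305, -0.2098, 0.1735]
tool_rot: [0.015, 0.707, -0.015, 0.707]
force: [-0.7, 0.1, -1.2]
finger_gap: 0.35
```

View pics/w16.png

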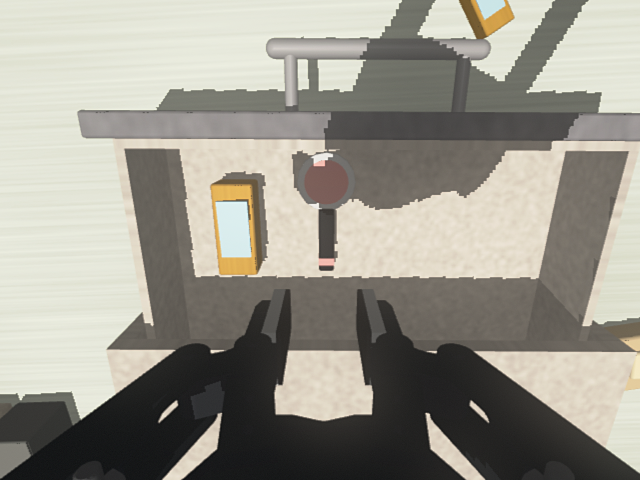

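The pink lens is in, at (327,205). Blue is next.

```bash
python3 -m crank '[0.45,-3,55,0,0, 0.45,-6,112,0,0, 0.45,-9,170,0,0, 0.45,-12,228,0,0, 0.45,-15,286,0,0, 0.45,-18,344,0,0, 0.45,-20,400,0,-0.014, 0.45,-22,448,0,-0.014, 0.45,-22,448,-40,-0.014, 0.45,-22,448,-85,-0.014]'; python3 -m crank '[0.45,0,0,0,0, 0.45,0,0,0,0]';  python3 lens.py w17.png
```

```text
t: 20.45
tcp_pos: [0.6079, 0.2392, 0.0855]
tool_rot: [0.019, 0.707, -0.019, 0.707]
force: [0.2, -0.2, -0.4]
finger_gap: 0.449
t: 20.7
tcp_pos: [0.609, 0.238, 0.0875]
tool_rot: [0.02, 0.707, -0.02, 0.707]
force: [0.3, -0.5, 0.9]
finger_gap: 0.448
yaw -0.05622120271521589 [0.60977465 0.23807994 0.08852771]
green [(np.int32(2621), 1), (np.int32(270), 2)] [424. 203.] [426. 306.] disc [0.5751 0.2954] band [0.637  0.2973] len 0.062 yaw 0.031 grip [0.6131 0.2966]
blue [(np.int32(2616), 1), (np.int32(223), 51)] [325. 201.] [327. 304.] disc [0.5705 0.2395] band [0.6329 0.2372] len 0.0624 yaw -0.037 grip [0.6085 0.2381]
pink ? []
```

View pics/w17.png

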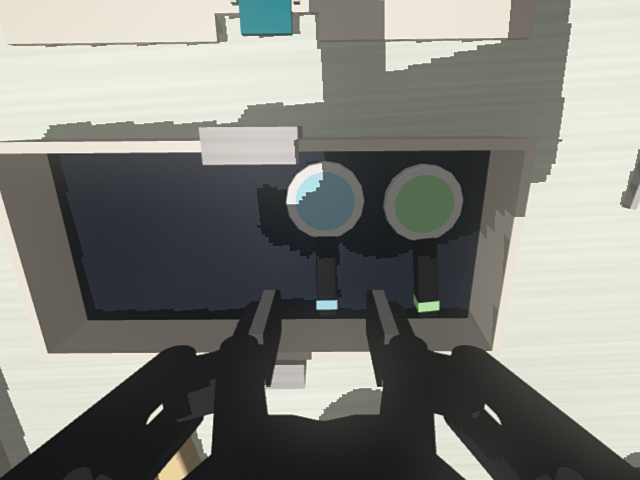

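Blue is centred between the fingers at (327,270).

```bash
python3 -m crank '[0.45,-1,0,-25,0, 0.45,-1,0,-45,0, 0.45,-1,0,-55,0, 0.45,-1,0,-55,0, 0.05,-1,0,-55,0, 0.05,-1,0,-55,0, 0.05,-1,0,-55,0, 0.05,-1,0,-55,0, 0.05,-1,0,-55,0]' 50; python3 -m crank '[0.05,3,3,5,0, 0.05,3,4,20,0, 0.05,3,4,60,0, 0.05,3,4,110,0, 0.05,3,4,130,0, 0.05,3,4,130,0]'; python3 - <<'E'
from h import *
s=snap('wrist','w18.png')
E
```

```text
t: 21.88
tcp_pos: [0.6084, 0.2383, 0.0332]
tool_rot: [0.02, 0.706, -0.02, 0.707]
force: [0.1, -0.6, 5.8]
finger_gap: 0.117
t: 22.62
tcp_pos: [0.6119, 0.2426, 0.1651]
tool_rot: [0.02, 0.705, -0.019, 0.709]
force: [-0.6, -0.1, -1.7]
finger_gap: 0.115
```

View pics/w18.png

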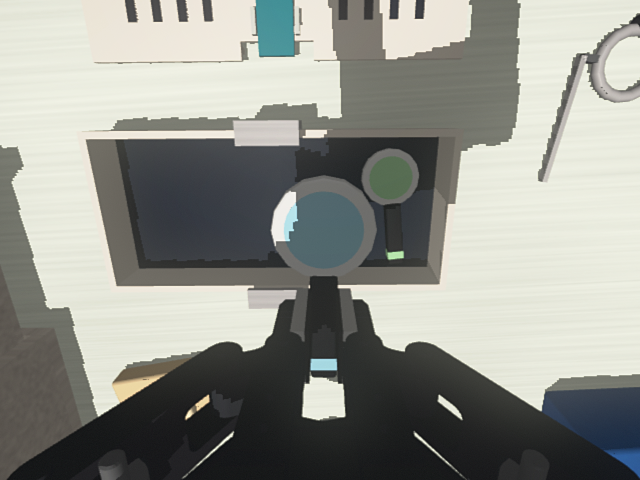

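```bash
python3 -m crank '[0.05,3,-55,0,0, 0.05,6,-110,0,0, 0.05,9,-165,0,0, 0.05,12,-220,0,0, 0.05,15,-275,0,0, 0.05,18,-330,0,0.014, 0.05,21,-389,0,0.014, 0.05,21,-389,0,0.014, 0.05,21,-389,0,0.014, 0.05,21,-389,-40,0.014]'; python3 - <<'E'
from h import *
s=snap('wrist','w19.png')
E
```

```text
t: 23.92
tcp_pos: [0.6338, -0.146, 0.1242]
tool_rot: [0.013, 0.705, -0.015, 0.709]
force: [0.7, -0.4, -0.5]
finger_gap: 0.123
```

View pics/w19.png

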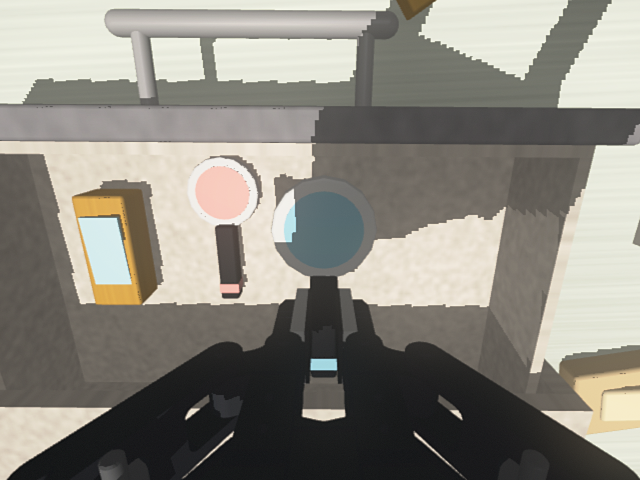

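The blue lens is held over the drawer, clear of pink. I'm releasing it.

```bash
python3 -m crank '[0.05,0,0,-40,0, 0.05,0,0,-68,0, 0.05,0,0,-68,0, 0.35,0,0,-68,0, 0.35,0,0,-68,0, 0.35,0,0,-50,0, 0.35,0,0,0,0, 0.35,0,0,50,0, 0.35,0,0,50,0, 0.35,0,0,50,0]'; python3 - <<'E'
from h import *
s=snap('wrist','w20.png')
E
```

```text
t: 25.22
tcp_pos: [0.6315, -0.1468, 0.1735]
tool_rot: [0.015, 0.707, -0.015, 0.707]
force: [0.1, -0.3, 0.1]
finger_gap: 0.348
```

View pics/w20.png

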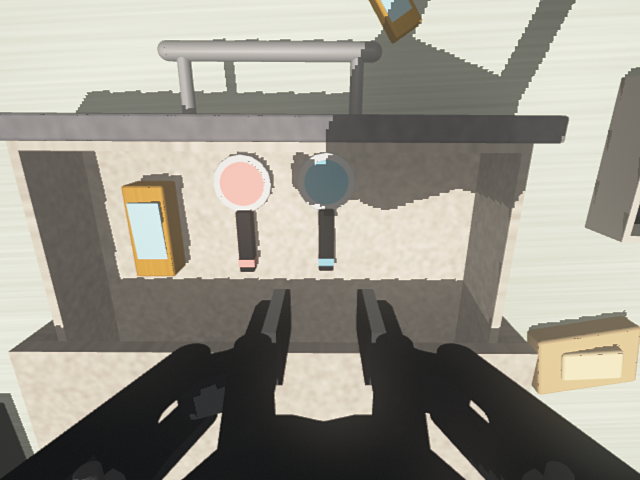

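Blue is in, at (326,210). Green sits close to the end wall, so I'll use a narrower opening.

```bash
python3 -m crank '[0.28,-3,55,0,0, 0.28,-6,112,0,0, 0.28,-8,170,0,0.01, 0.28,-10,228,0,0.02, 0.28,-12,286,0,0.03, 0.28,-14,344,0,0.04, 0.28,-16,400,0,0.05, 0.28,-18,443,0,0.069, 0.28,-18,443,-40,0.069, 0.28,-18,443,-80,0.069]'; python3 -m crank '[0.28,0,0,0,0, 0.28,0,0,0,0]';  python3 lens.py w21.png; python3 - <<'E'
from h import *
s=load('wrist');P=cloud(s);d=P
m=(P[...,2]>.036)&(P[...,2]<.044)&(P[...,1]>.3)&(P[...,1]<.36)&(abs(P[...,0]-.61)<.01); print('endwall y',P[m][:,1].min(),P[m][:,1].max())
E
```

```text
t: 26.52
tcp_pos: [0.6125, 0.297, 0.09]
tool_rot: [-0.01, 0.708, 0.01, 0.706]
force: [0.4, 0.5, 0.2]
finger_gap: 0.281
t: 26.78
tcp_pos: [0.614, 0.296, 0.0924]
tool_rot: [-0.01, 0.707, 0.01, 0.707]
force: [-0.0, -0.1, 0.4]
finger_gap: 0.283
yaw 0.026775801912685485 [0.61473576 0.29616667 0.09345558]
green [(np.int32(2498), 1), (np.int32(219), 2)] [325. 199.] [328. 300.] disc [0.5751 0.2948] band [0.6375 0.2983] len 0.0625 yaw 0.056 grip [0.6131 0.297 ]
blue [(np.int32(29), 71), (np.int32(15), 43)] [287. 246.] [247. 221.] disc [0.6047 0.2725] band [0.5881 0.2501] len 0.0279 yaw -2.209 grip [0.582 0.242]
pink ? []
endwall y 0.3288136629851731 0.33500678116576127
```

View pics/w21.png

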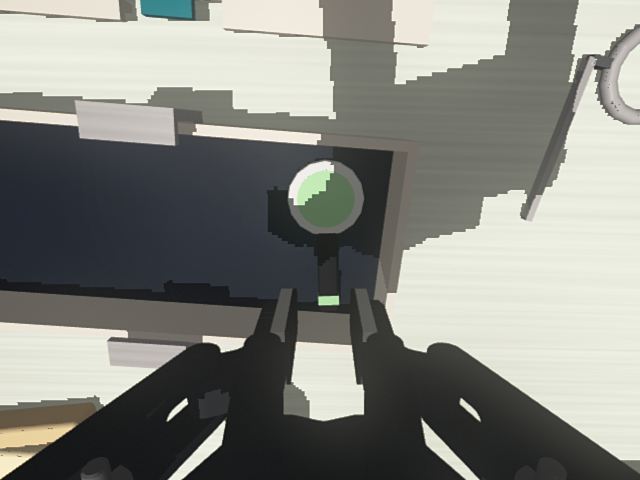

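```bash
python3 -m crank '[0.28,-1,-1,-25,0, 0.28,-1,-1,-45,0, 0.28,-1,-1,-45,0]'; python3 - <<'E'
from h import *
s=snap('wrist','w22.png')
E
```

```text
t: 27.2
tcp_pos: [0.6119, 0.2947, 0.0463]
tool_rot: [-0.01, 0.708, 0.009, 0.706]
force: [0.0, 0.8, 0.1]
finger_gap: 0.278
```

View pics/w22.png

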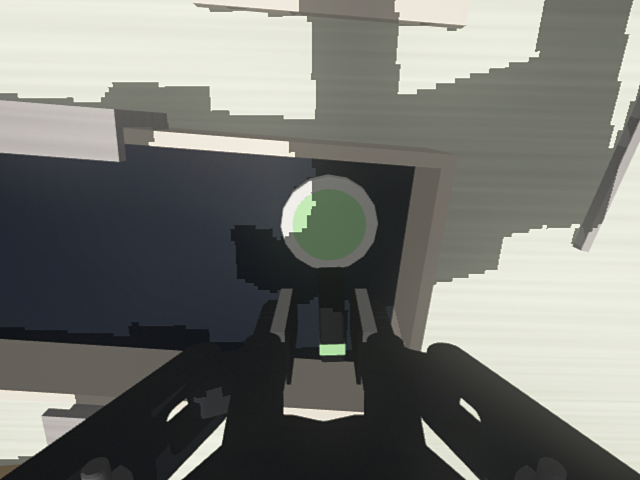

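```bash
python3 -m crank '[0.28,1,1,-7,0, 0.28,1,1,-13,0, 0.28,1,1,-13,0]'; python3 -m crank '[0.05,0,0,0,0, 0.05,0,0,0,0, 0.05,0,0,0,0, 0.05,0,0,0,0]' 50;  python3 -m crank '[0.05,2,-3,5,0, 0.05,3,-5,20,0, 0.05,3,-5,60,0, 0.05,3,-5,110,0, 0.05,3,-5,130,0, 0.05,3,-5,130,0]'; python3 - <<'E'
from h import *
s=snap('wrist','w23.png')
E
```

```text
t: 27.62
tcp_pos: [0.6134, 0.2961, 0.0338]
tool_rot: [-0.01, 0.707, 0.01, 0.707]
force: [-0.4, -0.0, 0.8]
finger_gap: 0.279
t: 28.12
tcp_pos: [0.6138, 0.2961, 0.0344]
tool_rot: [-0.01, 0.707, 0.01, 0.707]
force: [-0.7, 0.6, 0.8]
finger_gap: 0.119
t: 28.88
tcp_pos: [0.6177, 0.2913, 0.1666]
tool_rot: [-0.009, 0.706, 0.01, 0.709]
force: [0.2, -0.2, -0.5]
finger_gap: 0.117
```

View pics/w23.png

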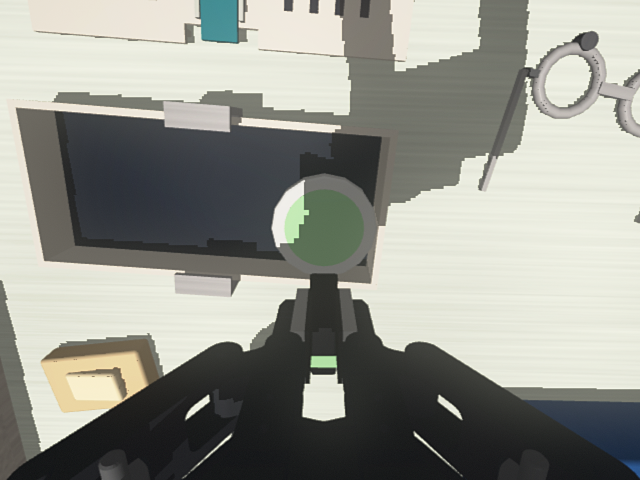

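```bash
python3 -m crank '[0.05,3,-55,0,0, 0.05,5,-110,0,-0.01, 0.05,7,-165,0,-0.02, 0.05,9,-220,0,-0.03, 0.05,11,-275,0,-0.04, 0.05,13,-330,0,-0.05, 0.05,15,-374,0,-0.069, 0.05,15,-374,0,-0.069, 0.05,15,-374,0,-0.069, 0.05,15,-374,-40,-0.069]'; python3 - <<'E'
from h import *
s=snap('wrist','w24.png')
E
```

```text
t: 30.18
tcp_pos: [0.6338, -0.0819, 0.126]
tool_rot: [0.014, 0.705, -0.015, 0.709]
force: [0.8, -0.1, -0.2]
finger_gap: 0.121
```

View pics/w24.png

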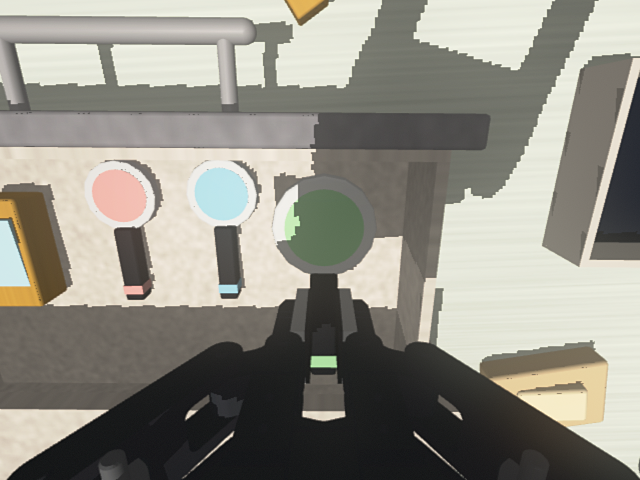

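```bash
python3 -m crank '[0.05,0,0,-40,0, 0.05,0,0,-69,0, 0.05,0,0,-69,0, 0.35,0,0,-69,0, 0.35,0,0,-69,0, 0.35,0,0,-50,0, 0.35,0,0,0,0, 0.35,0,0,50,0, 0.35,0,0,70,0, 0.35,0,0,70,0]'; python3 - <<'E'
from h import *
s=snap('wrist','w25.png'); s=snap('side','s25.png')
E
```

```text
t: 31.48
tcp_pos: [0.6332, -0.0833, 0.1983]
tool_rot: [0.014, 0.705, -0.015, 0.709]
force: [0.4, -0.1, -0.6]
finger_gap: 0.346
```

View pics/w25.png

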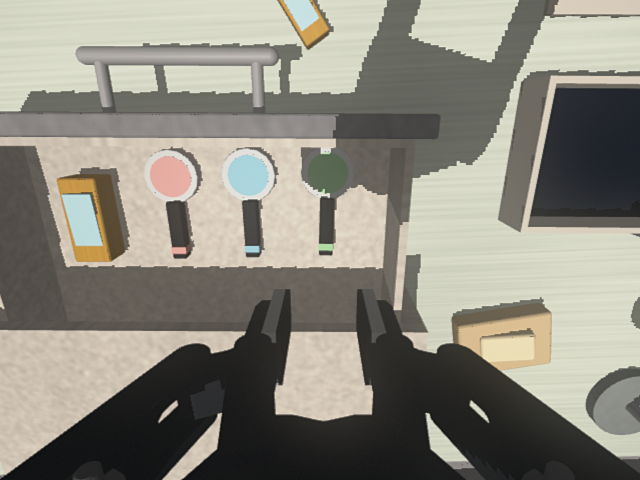

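View pics/s25.png

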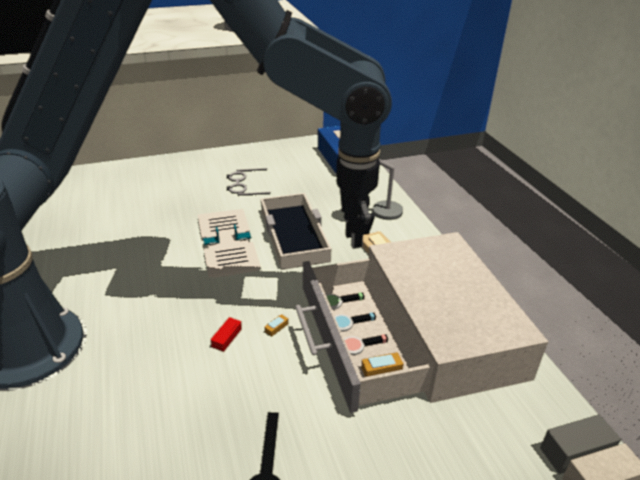

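Everything is in the drawer, and the case is empty. To shut it I'll push the handle from in front with closed fingers.

```bash
python3 -m crank '[0,-40,-25,0,0, 0,-85,-50,0,0, 0,-130,-75,0,0, 0,-170,-95,0,0, 0,-170,-95,0,0, 0,-170,-95,-50,0, 0,-170,-95,-100,0, 0,-170,-95,-127,0, 0,-170,-95,-127,0]'; python3 - <<'E'
from h import *
s=snap('wrist','w26.png'); s=snap('side','s26.png');cv2.imwrite('pics/s26c.png',cv2.resize(s['img'][200:420,200:440,::-1],None,fx=3.2,fy=2.7)); print(manip.sense()['tcp_pos'])
E
```

```text
t: 32.7
tcp_pos: [0.4608, -0.1766, 0.0647]
tool_rot: [0.016, 0.709, -0.013, 0.705]
force: [0.2, -0.1, 0.1]
finger_gap: -0.0
[ 0.46225307 -0.1776728   0.06712773]
```

View pics/s26c.png

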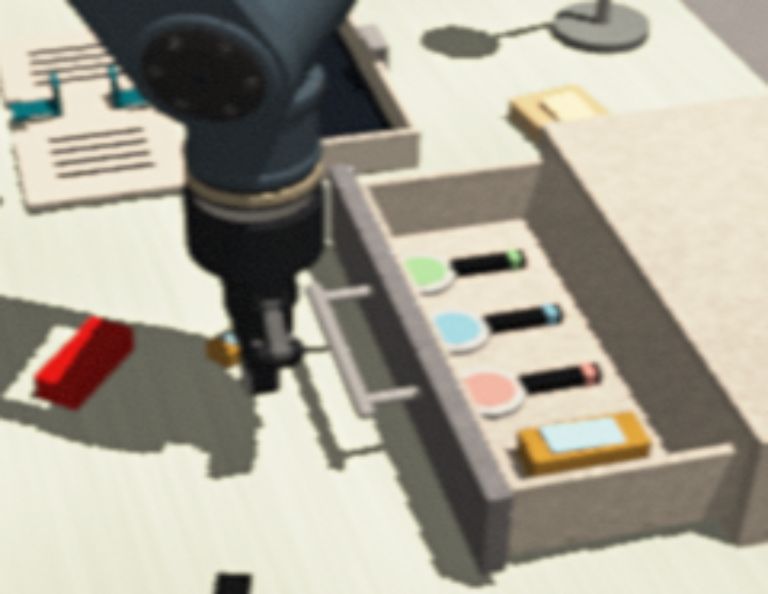

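View pics/w26.png

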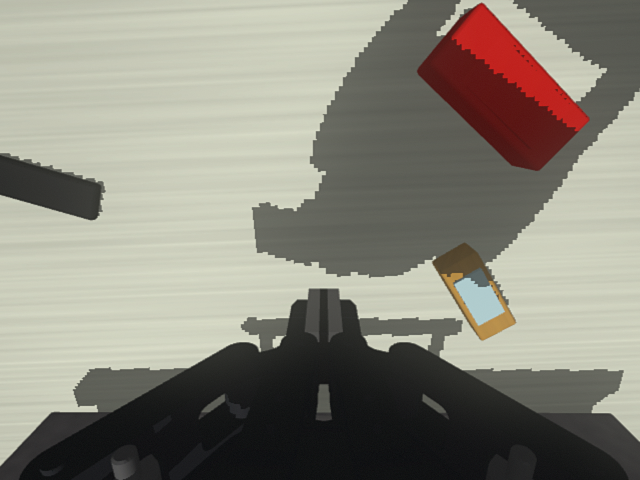

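```bash
python3 -m crank '[0,15,-1,2,0, 0,28,-1,2,0, 0,40,-2,2,0, 0,52,-2,2,0, 0,64,-3,2,0, 0,76,-3,2,0, 0,88,-4,2,0, 0,100,-4,2,0, 0,110,-5,2,0, 0,120,-5,2,0]'; python3 -m crank '[0,8,0,0,0, 0,15,-1,0,0, 0,21,-1,0,0, 0,21,-1,0,0]';  python3 - <<'E'
from h import *
s=snap('side','s27.png');cv2.imwrite('pics/s27c.png',cv2.resize(s['img'][200:420,200:440,::-1],None,fx=3.2,fy=2.7))
E
```

```text
t: 34.05
tcp_pos: [0.5823, -0.183, 0.0692]
tool_rot: [0.015, 0.707, -0.015, 0.707]
force: [-0.7, -0.3, -0.6]
finger_gap: 0.0
t: 34.55
tcp_pos: [0.6037, -0.1841, 0.0695]
tool_rot: [0.014, 0.706, -0.015, 0.708]
force: [0.7, -0.1, -0.1]
finger_gap: -0.0
```

View pics/s27c.png

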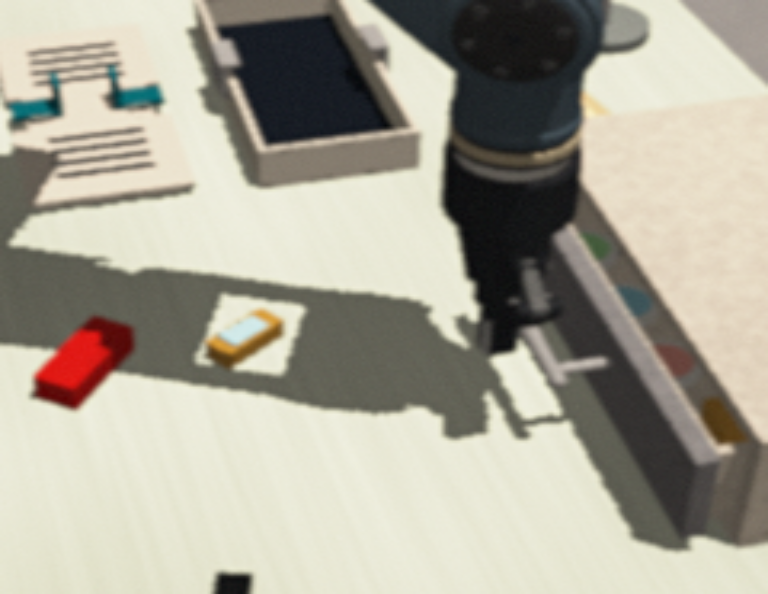

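About 30 mm is left. I'm pushing on slowly and watching the force.

```bash
python3 -m crank '[0,6,0,0,0, 0,12,-1,0,0, 0,17,-1,0,0, 0,22,-1,0,0, 0,22,-1,0,0]'; python3 -m crank '[0,3,0,0,0, 0,6,0,0,0, 0,6,0,0,0]';  python3 - <<'E'
from h import *
s=snap('side','s28.png');cv2.imwrite('pics/s28c.png',cv2.resize(s['img'][200:420,200:440,::-1],None,fx=3.2,fy=2.7))
E
```

```text
t: 35.22
tcp_pos: [0.624, -0.185, 0.0691]
tool_rot: [0.015, 0.708, -0.015, 0.706]
force: [-3.8, -0.7, 1.9]
finger_gap: 0.003
t: 35.6
tcp_pos: [0.6244, -0.1849, 0.0691]
tool_rot: [0.015, 0.712, -0.014, 0.702]
force: [-17.0, -3.6, 10.5]
finger_gap: 0.003
```

View pics/s28c.png

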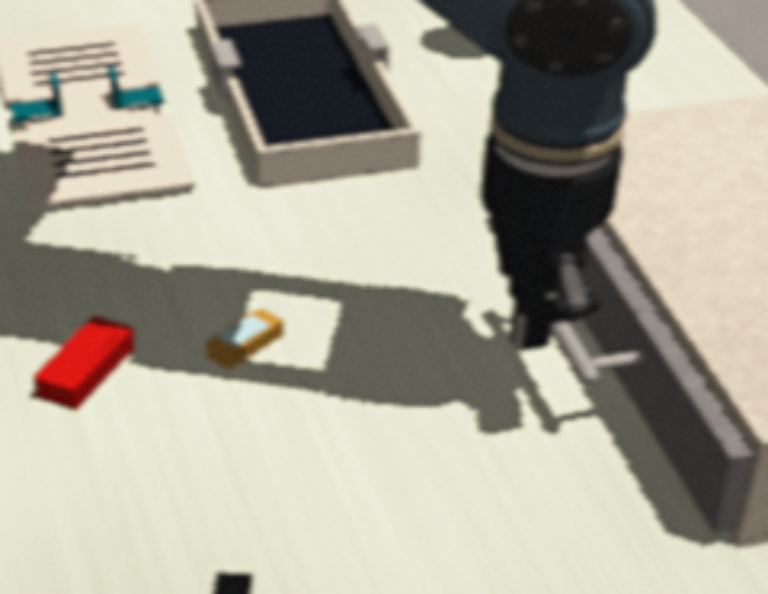

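The force rose to 17 N at a hard stop and the front is flush with the unit. I'm backing off and checking.

```bash
python3 -m crank '[0,-10,0,0,0, 0,-40,0,0,0, 0,-60,0,30,0, 0,-60,0,90,0, 0,-80,0,140,0, 0,-80,0,160,0, 0,-80,0,160,0]'; python3 -m crank '[0,-40,50,0,0, 0,-90,90,0,0, 0,-120,140,0,0, 0,-140,200,0,0, 0,-140,250,0,0, 0,-140,300,0,0, 0,-140,300,0,0, 0,-140,300,0,0]'; python3 - <<'E'
from h import *
s=snap('top','t29.png');P=cloud(s);Z=P[...,2]
w=snap('side','s29.png');Q=cloud(w)
for n,p in [('top',P),('side',Q)]:
    z=p[...,2]
    m=(z>.05)&(z<.075)&(p[...,0]>.6)&(p[...,0]<.655)&(p[...,1]>-.245)&(p[...,1]<-.12);q=p[m]; print(n,'handle',len(q),np.median(q,0), q.min(0),q.max(0))
    m=(z>.08)&(z<.093)&(p[...,0]>.6)&(p[...,0]<.72)&(p[...,1]>-.33)&(p[...,1]<-.05);q=p[m]; print('front top',len(q),np.median(q,0),q.max(0))
for n,ss in [('top',s),('side',w)]:
    p=cloud(ss); hsv=cv2.cvtColor(ss['img'],cv2.COLOR_RGB2HSV); m=(cv2.inRange(hsv,(82,100,40),(98,255,255))>0)&(p[...,0]>.3)&(p[...,0]<.55)&(p[...,1]>.1)&(p[...,1]<.35)
    q=p[m]; print(n,'tabs',len(q),q.max(0) if len(q) else '', np.median(q,0) if len(q) else '')
    m=(p[...,2]>.006)&(p[...,2]<.03)&(p[...,0]>.36)&(p[...,0]<.5)&(p[...,1]>.08)&(p[...,1]<.36); q=p[m]
    if len(q)>50:
        A=np.c_[q[:,:2],np.ones(len(q))]; c=np.linalg.lstsq(A,q[:,2],rcond=None)[0]; print('cover plane tilt',np.hypot(*c[:2]),np.median(q[:,2]),len(q))
print(manip.sense()['tcp_pos'])
E
```

```text
t: 36.52
tcp_pos: [0.5526, -0.1856, 0.2317]
tool_rot: [0.014, 0.704, -0.016, 0.709]
force: [-0.4, 0.7, 0.7]
finger_gap: -0.0
t: 37.52
tcp_pos: [0.4106, 0.1151, 0.2285]
tool_rot: [0.014, 0.707, -0.014, 0.707]
force: [-0.3, -0.2, -0.4]
finger_gap: -0.0
top handle 201 [ 0.64020232 -0.18417504  0.064871  ] [ 0.63219467 -0.24230625  0.05838691] [ 0.65427528 -0.12023975  0.07269886]
front top 681 [ 0.68290781 -0.19253609  0.0865882 ] [ 0.71825559 -0.05210272  0.09297151]
side handle 349 [ 0.63745008 -0.19060025  0.06616467] [ 0.63048148 -0.24422658  0.0592589 ] [ 0.65497153 -0.12003375  0.07130003]
front top 1134 [ 0.67927516 -0.21169182  0.08813516] [ 0.69544026 -0.05007188  0.09288613]
top tabs 3 [0.3760488  0.21068502 0.49183453] [0.36413203 0.15471162 0.49071288]
cover plane tilt 0.0018070373086943874 0.011832799302893493 1844
side tabs 163 [0.4847035  0.23410572 0.04810494] [0.4480708  0.21652542 0.01859417]
cover plane tilt 0.00224095453823131 0.013219799017421985 3040
[0.41083806 0.11422527 0.22874476]
```

View pics/t29.png

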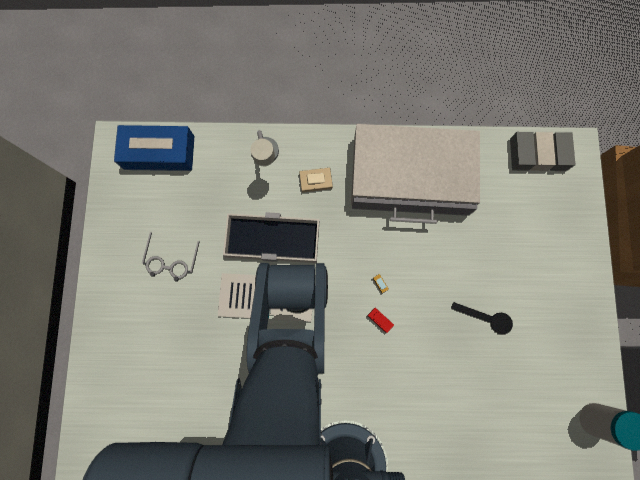

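View pics/s29.png

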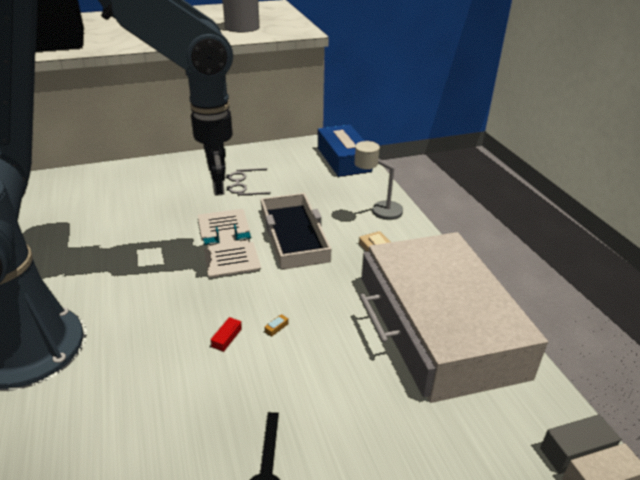

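```bash
python3 - <<'E'
from h import *
w=load('side');cv2.imwrite('pics/s29c.png',cv2.resize(w['img'][240:400,350:450,::-1],None,fx=6,fy=3.7,interpolation=cv2.INTER_CUBIC))
P=cloud(w)
for r in (300,330): print(r,[(u,P[r,u].round(3).tolist()) for u in range(372,412,2)])
s=load('top');P=cloud(s)
for r in (450,420): print([(v,P[v,r].round(3).tolist()) for v in range(194,212)])
E
```

```text
300 [(372, [0.681, -0.086, 0.013]), (374, [0.676, -0.104, 0.029]), (376, [0.677, -0.112, 0.036]), (378, [0.677, -0.121, 0.044]), (380, [0.676, -0.131, 0.052]), (382, [0.676, -0.14, 0.06]), (384, [0.674, -0.151, 0.071]), (386, [0.675, -0.158, 0.076]), (388, [0.674, -0.169, 0.085]), (390, [0.675, -0.174, 0.089]), (392, [0.679, -0.174, 0.089]), (394, [0.683, -0.175, 0.088]), (396, [0.686, -0.177, 0.09]), (398, [0.687, -0.183, 0.094]), (400, [0.689, -0.187, 0.098]), (402, [0.691, -0.191, 0.1]), (404, [0.695, -0.192, 0.1]), (406, [0.698, -0.193, 0.1]), (408, [0.702, -0.194, 0.1]), (410, [0.703, -0.199, 0.104])]
330 [(372, [0.652, -0.157, 0.001]), (374, [0.657, -0.158, 0.0]), (376, [0.632, -0.214, 0.061]), (378, [0.633, -0.221, 0.067]), (380, [0.637, -0.222, 0.067]), (382, [0.64, -0.223, 0.067]), (384, [0.676, -0.162, -0.001]), (386, [0.68, -0.164, -0.0]), (388, [0.673, -0.185, 0.022]), (390, [0.674, -0.191, 0.027]), (392, [0.672, -0.202, 0.037]), (394, [0.294, -0.883, 0.793]), (396, [0.672, -0.217, 0.052]), (398, [0.668, -0.232, 0.068]), (400, [0.673, -0.231, 0.065]), (402, [0.672, -0.239
[... 533 characters left out ...]
[0.673, -0.276, 0.084]), (208, [0.671, -0.277, 0.081]), (209, [0.671, -0.279, 0.071]), (210, [0.671, -0.282, 0.06]), (211, [0.671, -0.285, 0.049])]
[(194, [0.704, -0.193, 0.099]), (195, [0.701, -0.193, 0.099]), (196, [0.698, -0.193, 0.098]), (197, [0.696, -0.194, 0.096]), (198, [0.693, -0.193, 0.097]), (199, [0.69, -0.193, 0.099]), (200, [0.69, -0.195, 0.088]), (201, [0.689, -0.196, 0.082]), (202, [0.684, -0.194, 0.09]), (203, [0.683, -0.196, 0.084]), (204, [0.679, -0.195, 0.087]), (205, [0.677, -0.195, 0.085]), (206, [0.675, -0.196, 0.081]), (207, [0.674, -0.197, 0.075]), (208, [0.675, -0.2, 0.063]), (209, [0.675, -0.201, 0.053]), (210, [0.675, -0.204, 0.04]), (211, [0.675, -0.206, 0.032])]
```

View pics/s29c.png

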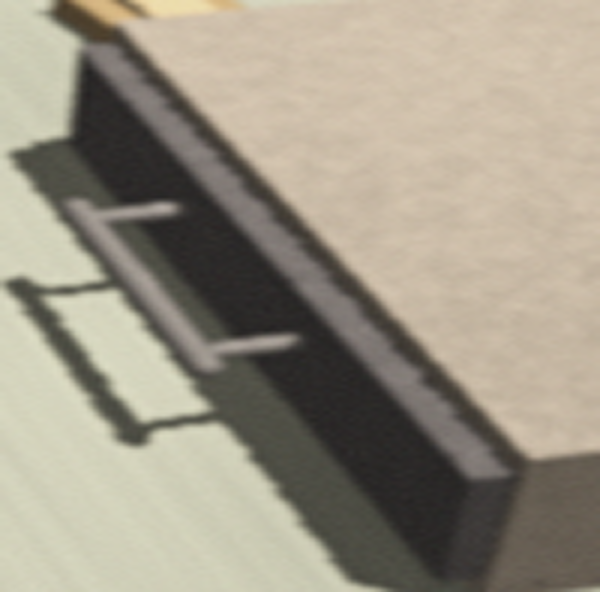

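```bash
python3 -c "
from station import workorder
print(workorder.sign_off())"
```

```text
the job is handed in; nothing more can be done
None
```

The near-vision set is put away and the job is handed in, at about 38 s of the 210 s allowed. No verdict came back.

**What I did:**
- **Cover:** I squeezed both tabs home, lifted the cover clear of the keepers and set it down on the shelf between the case and the robot.
- **Drawer contents:** The larger brass prism and the three lenses present (pink, blue, green) went into the drawer. There was no amber lens.
- **Drawer:** I pushed it shut by its handle until it hit a hard stop at about 17 N.

**What the last checks showed:**
- **Case:** It is empty.
- **Cover:** It is flat, with a tilt of about 0.002 rad. Its plane measures 12–13 mm above the shelf, as expected for its 13 mm height.
- **Drawer:** The handle moved in by about 130 mm and the front is flush with the unit. Any gap left measures 3 mm or less, which is close to what the cameras can resolve.
- **Lenses and prism:** All four were lying low in the drawer when I last saw them, just before the push. I couldn't see inside once it was shut.
- **Bystanders:** The paddle, trial frame and decoys look unmoved in the pictures. I compared them by eye, not by measurement.
- **Robot:** The arm is clear of everything.

No check failed. The one difference was a few millimetres between the top and side readings of the handle position.

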